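# Pack and latch the cool box

## Task

Set the freezer pack upright into its empty bay in the cool box, then fold the lid over and press its front edge down on the rubber seal until the sprung clip snaps in under its ledge and holds the lid shut. Feel for the latch and press no harder than it needs, because the lid cracks if it is forced, and leave the cans, the trophies and the water bottle standing where they are.

Things in the scene. Friction and masses are not known exactly. Their poses are not given: they have to be found in the camera images.
- coolbox: Small hard cool box, grey-green, fixed on the table: 200 (x, depth) x 300 (y, width) x 142 mm high without lid; walls and floor 22 mm, inside 156 x 256 x 120 deep. Origin at the centre of its underside; x points from the front (clip side) to the hinge side, z up. The rubber seal on the rim stands about 151 mm above the table. Cans fill the +y half; the pack's bay is near the -y end.
- bay (a point): Centre of the freezer-pack bay, on the box's inner floor (22 mm above the table), 66 mm from the box's centre towards its -y end; axes as the box's. A slot between pairs of ribs on the front and back walls, 42 mm wide (y), 156 mm long (x); ribs 10 mm deep, 78 mm high. From its centre line it is 62 mm to the end wall and about 65 mm to the nearest can.
- pack_center (a point): Centre of the freezer pack, a pale hard plastic slab with moulded panels, standing on its long narrow side on the table: 145 long (its x) x 30 thick (its y) x 100 mm high (its z), so its centre is 50 mm above what it stands on; 0.35 to 0.5 kg. In the bay its length runs along the box's x, either way round.
- lid (a joint): Lid angle, rad: 0 = hard stop down, 1.58 to 1.75 (start) = standing open. Stiff hinge: the lid (0.35 kg) stays at any angle; 2 to 5 N at the front edge moves it. From about 0.08 down the clip rides over its ledge, from about 0.026 the seal pushes back, and the clip snaps in at 0.006 to 0.016 (differs from box to box and cannot be seen); let go, the lid then rests on the clip at about that angle.
- lid_hinge (a point): On the hinge line, middle of the lid's width: on the box's back face (100 mm behind its centre), 146 mm above the table. Turns with the lid, a slab 200 x 300 x 28 mm: -x points along its underside to the front edge (200 mm away), z out of its top (outer) face, y along the hinge axis. With the lid shut these axes are the box's.
- lid_press (a point): Where to press: on the lid's top (outer) face above the clip, middle of its width, 18 mm in from the front edge; 174 mm above the table when the lid is fully down. z points out of the top face. Catching the clip takes 10 to 22 N here (seals differ), about double at mid-lid; 1 to 3 mm past it the lid meets its hard stop. It cracks above 30 N.
- clip (a joint): Angle of the latch clip, rad: 0 = at its inner rest (as at the start), larger = hook pushed outwards; up to about 0.14 while the hook rides over the ledge, back to 0 when it has caught. A sprung plate 70 wide x 72 mm high on the middle of the lid's front edge, 16 mm out from the box's front.
- can0: One of four small drink cans standing in the box, 53 mm across, 90 mm high; origin at the centre of its underside.
- can1: One of four small drink cans standing in the box, 53 mm across, 90 mm high; origin at the centre of its underside.
- can2: One of four small drink cans standing in the box, 53 mm across, 90 mm high; origin at the centre of its underside.
- can3: One of four small drink cans standing in the box, 53 mm across, 90 mm high; origin at the centre of its underside.
- trophy_tall: Two-handled metal cup on a 60 mm square stone base, 168 mm high; origin at the centre of its underside. Stands on the near side of the pack.
- trophy_mid: Like it, 148 mm high, on the far side of the pack.
- trophy_small: Like it, 133 mm high, on the left, by the blue crate.
- water_bottle: Clear water bottle, 64 mm across, 200 mm high; origin at the centre of its underside.
Mind the look-alikes: they are no part of the job. Of the things that look like the part that bears pack_center, the smallest one is meant.

How it is judged:
By the outcome, as a careful person would: the job done as asked, in the order asked, and still so for the second after the job is handed in, with the robot touching nothing.
It also fails if it takes over 67 s, if anything falls off the work surface, if the arm or the gripper's body presses on something with over 40 N, if the wrist force passes 120 N, or if a joint passes its speed limit or range.

## Robot

A 6-joint arm with a two-finger parallel gripper is mounted at the origin on the work surface. World frame = base frame: x ahead of the robot, y to its left, z up, the work surface at z = 0. Lengths are in m, angles in rad, forces in N, time in s.
With the tool pointing down it reaches from about 0.35 to 0.85 m from the base axis. Payload 8.1 kg.
Tool frame: the origin (TCP) lies at the very end of the fingers, on their centre line; the grasp point (between the pads) lies 19 mm behind it; z points along the fingers, y is the direction in which the jaws open and shut (so a half turn about z gives the same grasp; the last joint's range is limited). The gripper opens to 93 mm and grips with 3 to 60 N. Pads are 15 mm wide; open, the fingers measure 128 mm over their backs; the gripper's body (75 mm by 188 mm) begins 65 mm behind the grasp point.
Start: joints at [-1.379, 0.13, 1.488, -0, 1.523, -0.085], TCP at [0.164, -0.577, 0.219] pointing down, gripper open.
Joint ranges: [-2.96, 2.96], [-0.89, 2.26], [0.02, 2.5], [-1.34, 4.48], [0, 2.73], [-2.66, 2.66]. Speed limits (rad/s): [2.39, 2.39, 2.79, 3.14, 3.14, 3.14].

## Interface

Orientations are given as a rotation vector (axis times angle).
In Python, from plant import read_state, read_camera, close_job gives the robot as it stands.
- The arm moves only by the tool jog_arm, never from a script. Its argument "motion" is one flat list of numbers, 7 for each row, row after row: the opening, from 0 (shut) to 1 (fully open), then the shift along the tool's x, y, z scaled (see below), then the turn, a rotation vector about the tool's x, y, z scaled (see below). A call has 1 to 8 rows; each row is the pose to reach, as a shift and turn from the pose measured when the call began, along the tool's axes at that moment; what a row does not reach only later rows make up. The controller multiplies each number of a shift by 0.5 m and each number of a turn by 90 degrees. A row lasts 1/10 s, in which the tool goes at most 50 mm and 8.59 degrees, less where a joint would pass 70% of its speed; a pose out of reach is approached as far as the arm can. A call with a number of a shift or a turn outside -1 to 1 is refused whole. A call with a gripper value outside its range is refused whole. The fingers move at their own pace and stop on an object; "grip_force" is the grip in N (left out, the last holds). Time passes only in rows, so rows that repeat a pose let the fingers close. It gives the time, the measured TCP pose, the force and the opening at its end, in the units of the state.
- read_state(): the state, without advancing time (a new reading comes with each control period).
- read_camera(name): name is "side" or "top"; returns a dict with "frame" (400x640x3 uint8, red, green, blue), "vertical_fov" (degrees; the focal length in pixels is half the picture's height over the tangent of half this angle, whatever the lens; pixels are square), "cx", "cy" (the principal point, pixels), "world_from_camera" (4x4, takes a point from camera to world coordinates). Camera axes: x right, y down, z forward; pixel columns grow to the right and rows downward; lengths in m; the calibration is good to about 2 mm. A picture is of the moment at which its call begins. There is no depth.
- close_job(): hands the job in, once; it reports no verdict.
The state is a dict: "t": time; "q": joint angles; "dq": joint speeds; "joint_torque": joint torques, N m; "tool_pos": TCP position; "orientation": TCP orientation; "force": force on the tool from outside, world axes, zero at the start; "wrist_torque": the same for the moment, N m; "opening": finger opening in m.
Only numpy, scipy, OpenCV 4.12 (cv2) and the standard library are available. Lean on these libraries where they do the work, as an engineer would, in place of code of your own. Each camera call takes 0.05 s, during which the arm holds its last target.

## Working session

There is one attempt and no reset: what is moved stays moved. The work goes in short steps, Python scripts to look and compute and a tool call to move; the robot and the scene stay as the last step left them, time stands still between calls to the robot, and variables do not carry over. Pictures are saved under pics/ and viewed, and the job is handed in when it is done.

Besides the shell and the picture viewer there is one more tool, called after ">>>" by a JSON object that holds its "op" and its "data". jog_arm: Moves the arm, as the interface text tells. Its arguments: {"type":"object","properties":{"motion":{"type":"array","items":{"type":"number"}},"grip_force":{"type":"number"}},"required":["motion"]}

```bash
ls; mkdir -p pics
cat > h.py <<'E'
import numpy as np,cv2
from plant import read_state,read_camera,close_job
def shot(n,fn):
    d=read_camera(n); cv2.imwrite('pics/'+fn,cv2.cvtColor(d['frame'],cv2.COLOR_RGB2BGR))
    np.save('pics/'+fn[:-4]+'.npy',d,allow_pickle=True); return d
def ld(fn): return np.load('pics/'+fn+'.npy',allow_pickle=True).item()
def ray(d,u,v):
    f=d['frame'].shape[0]/2/np.tan(np.radians(d['vertical_fov'])/2)
    T=np.array(d['world_from_camera']); r=T[:3,:3]@np.array([(u-d['cx'])/f,(v-d['cy'])/f,1]); return T[:3,3],r
def atz(d,u,v,z):
    o,r=ray(d,u,v); return (o+r*(z-o[2])/r[2])
def proj(d,p):
    f=d['frame'].shape[0]/2/np.tan(np.radians(d['vertical_fov'])/2)
    T=np.array(d['world_from_camera']); c=T[:3,:3].T@(np.array(p)-T[:3,3]); return c[0]/c[2]*f+d['cx'],c[1]/c[2]*f+d['cy']
E
python3 - <<'E'
from h import *
print(read_state())
for n in('side','top'):
    d=shot(n,n+'0.png'); print(n,d['vertical_fov'],d['cx'],d['cy'],np.round(d['world_from_camera'],3))
E
```

```text
pics
{'t': 0.0, 'q': array([-1.37938052e+00,  1.31167577e-01,  1.48926327e+00, -2.57177743e-05,
        1.52298739e+00, -8.53838724e-02]), 'dq': array([-2.31872479e-03, -2.31646049e-04,  7.36354699e-04, -9.38261735e-04,
        1.71208700e-03,  3.74344387e-05]), 'joint_torque': array([-1.91366516e-04, -5.59834099e+01, -4.91764927e+01,  7.66480062e-02,
        3.51551094e-02, -1.14715745e-04]), 'tool_pos': array([ 0.16388129, -0.57660127,  0.2175924 ]), 'orientation': array([-3.10974829e+00, -4.33159830e-01,  1.92139746e-04]), 'force': array([-0.0672154 , -0.13560077, -0.3356386 ]), 'wrist_torque': array([ 0.06785467, -0.02797638,  0.01882613]), 'opening': 0.09296455779882026}
side 56.048585740186844 315.34337937387227 197.53075304830523 [[ 0.302  0.904 -0.304  0.767]
 [ 0.953 -0.285  0.1   -0.245]
 [ 0.004 -0.32  -0.947  1.142]
 [ 0.     0.     0.     1.   ]]
top 50.959060982802924 321.11305698331927 196.0299790225088 [[-0.026 -0.99   0.139  0.249]
 [-0.999  0.028  0.014 -0.148]
 [-0.018 -0.138 -0.99   1.621]
 [ 0.     0.     0.     1.   ]]
```

View pics/side0.png

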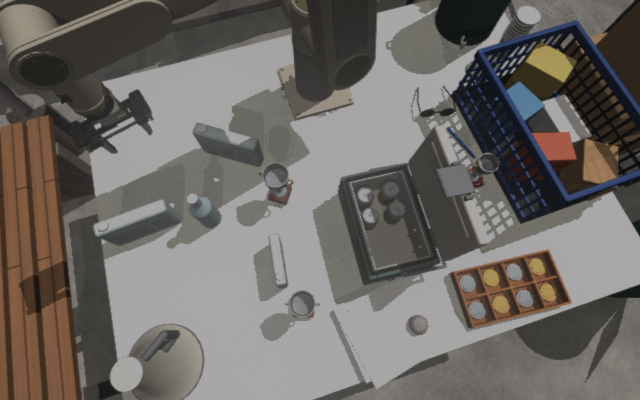

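View pics/top0.png

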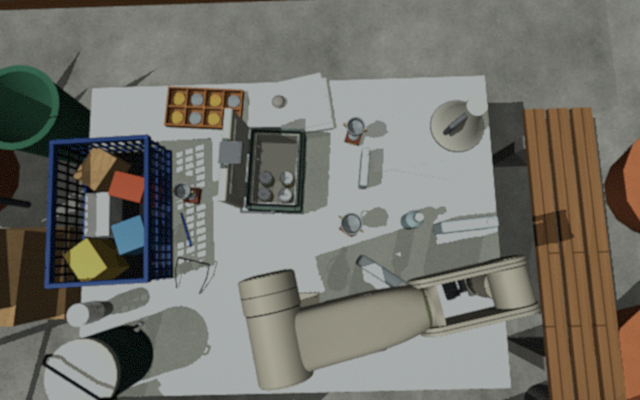

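Candidates for the pack, in side-view pixels: a slab at (278,260), a slab at (228,145) and a slab at (137,222). The one at (278,260), between two trophies, looks smallest. I'll check it in close crops.

Run:
```python
from h import *
for n,fn,(x,y,w,h) in(('side0','c1',(215,140,120,100+90)),('top0','c2',(330,100,120,90)),('side0','c3',(325,125,180,160)),('top0','c4',(210,100,110,120))):
    im=cv2.imread(f'pics/{n}.png')[y:y+h,x:x+w]; s=min(800//w,600//h)
    cv2.imwrite(f'pics/{fn}.png',cv2.resize(im,None,fx=s,fy=s,interpolation=cv2.INTER_CUBIC));print(fn,s)
```

```text
c1 3
c2 6
c3 3
c4 5
```

View pics/c1.png

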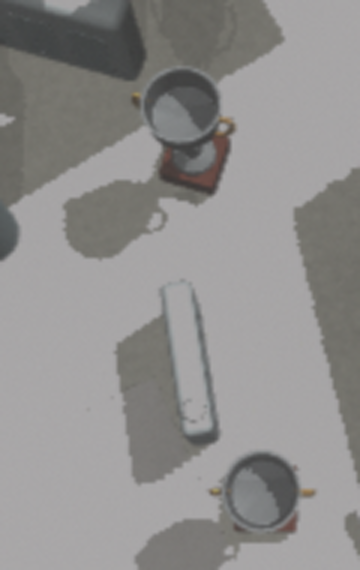

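View pics/c2.png

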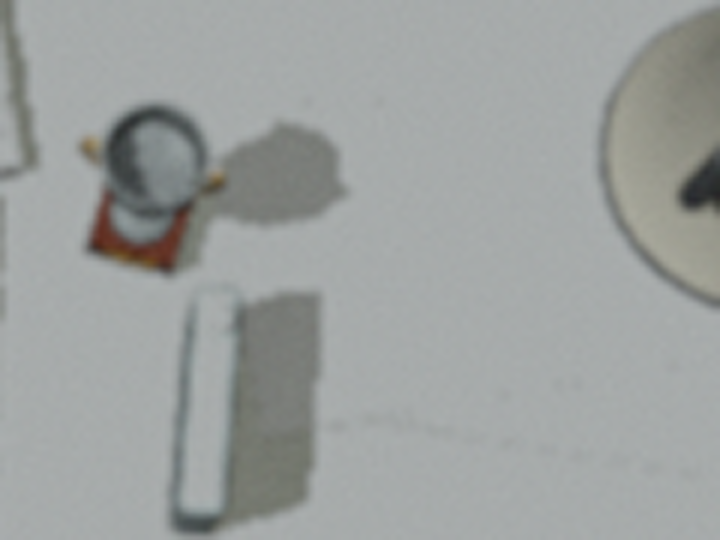

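View pics/c3.png

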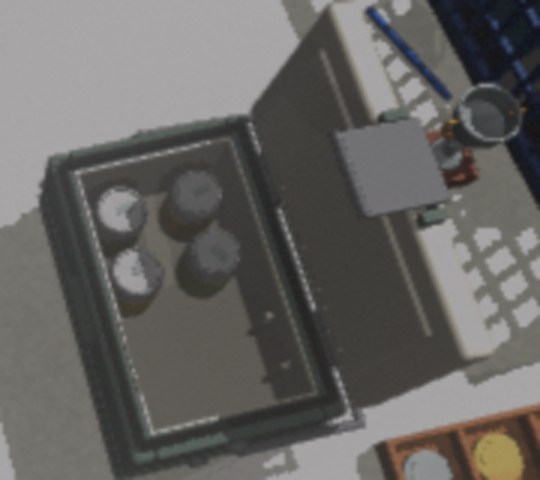

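View pics/c4.png

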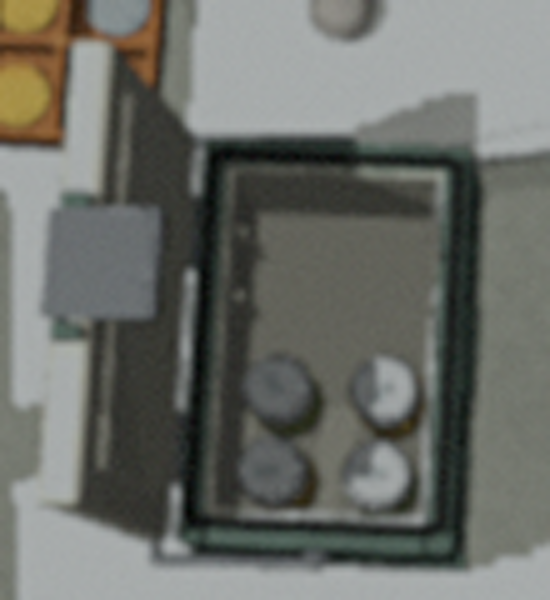

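The crops confirm it: the slab at side (278,260) / top (365,167), standing between two trophies, is clearly the smallest. The box's hinge side faces world +y, and the free bay with its rib tops is at the far end. Next I fit poses.

```bash
cat > fit.py <<'E'
from h import *
from scipy.optimize import least_squares
S,Tp=ld('side0'),ld('top0')
def un(c,U,V):
    x0,y0,s={'c1':(215,140,3),'c2':(330,100,6),'c3':(325,125,3),'c4':(210,100,5)}[c]
    return (U+.5)/s-.5+x0,(V+.5)/s-.5+y0
def pt(c,U,V,z):
    return atz(S if c in('c1','c3') else Tp,*un(c,U,V),z)
def show(name,items):
    for c,L,z in items:
        P=np.array([pt(c,*p,z)[:2] for p in L]); m=P.mean(0)
        e=[np.linalg.norm(P[(i+1)%4]-P[i]) for i in range(4)]
        a=P[2]+P[3]-P[0]-P[1] ; 
        b=P[3]+P[0]-P[1]-P[2]
        print(name,c,'centre',m.round(4),'edges',np.round(e,3),'ang long',np.degrees(np.arctan2(a[1],a[0])).round(2),'ang short',np.degrees(np.arctan2(b[1],b[0])).round(2))
show('pack',[('c1',[(162,287),(189,282),(216,434),(183,438)],.1),('c2',[(192,290),(241,290),(229,517),(177,517)],.1)])
show('boxout',[('c3',[(45,160),(248,115),(348,410),(115,475)],.142),('c4',[(205,142),(475,150),(465,562),(187,548)],.142)])
show('boxin',[('c3',[(75,172),(238,137),(320,400),(150,435)],.142),('c4',[(232,165),(437,180),(428,522),(205,515)],.142)])
for p in[(243,232),(240,295)]: print('rib',pt('c4',*p,.1))
for p in[(268,316),(287,359)]: print('rib',pt('c3',*p,.1))
E
python3 fit.py
```

```text
pack c1 centre [ 0.5721 -0.29  ] edges [0.026 0.144 0.03  0.141] ang long -6.75 ang short -98.89
pack c2 centre [ 0.5661 -0.2899] edges [0.03  0.143 0.032 0.143] ang long 174.34 ang short 88.28
boxout c3 centre [0.5646 0.0319] edges [0.203 0.293 0.217 0.3  ] ang long -5.75 ang short -93.25
boxout c4 centre [0.558  0.0317] edges [0.198 0.302 0.198 0.298] ang long 177.41 ang short 85.97
boxin c3 centre [0.5645 0.0384] edges [0.162 0.259 0.156 0.255] ang long -4.89 ang short -95.36
boxin c4 centre [0.5612 0.0371] edges [0.15  0.251 0.159 0.258] ang long 176.44 ang short 85.27
rib [0.6568039  0.10304266 0.1       ]
rib [0.60877156 0.10554532 0.1       ]
rib [0.6093029  0.10424391 0.1       ]
rib [0.65305386 0.10545215 0.1       ]
```

```bash
cat > ov.py <<'E'
from h import *
def boxpts(cx,cy,a,L,W,z): # long axis dir a
    c,s=np.cos(a),np.sin(a); return [(cx+c*i*L/2-s*j*W/2,cy+s*i*L/2+c*j*W/2,z) for i,j in((1,1),(1,-1),(-1,-1),(-1,1))]
def overlay(src,crop,polys,fn):
    d=ld(src); x,y,w,h=crop; s=min(800//w,600//h)
    im=cv2.resize(cv2.cvtColor(d['frame'],cv2.COLOR_RGB2BGR)[y:y+h,x:x+w],None,fx=s,fy=s,interpolation=cv2.INTER_CUBIC)
    for P,col in polys:
        q=np.array([[(np.array(proj(d,p))-(x,y)+.5)*s-.5] for p in P]); cv2.polylines(im,[q.round().astype(np.int32)],True,col,1)
    cv2.imwrite('pics/'+fn,im)
E
python3 - <<'E'
from ov import *
b=(.562,.034,np.radians(-4.3)); p=(.569,-.29,np.radians(-6.2))
R,G,B=(0,0,255),(0,255,0),(255,255,0)
bp=[(boxpts(*b,.3,.2,.142),R),(boxpts(*b,.256,.156,.142),G),(boxpts(*b,.256,.156,.022),B),(boxpts(*b,.3,.2,0),B)]
pp=[(boxpts(*p,.145,.03,.1),R),(boxpts(*p,.145,.03,0),B)]
overlay('side0',(325,150,130,140),bp,'o1.png')
overlay('top0',(235,115,80,105),bp,'o2.png')
overlay('side0',(245,215,80,90),pp,'o3.png')
overlay('top0',(345,130,60,70),pp,'o4.png')
a,c=cv2.imread('pics/o1.png'),cv2.imread('pics/o2.png')
h=560
def rs(i):return cv2.resize(i,None,fx=h/i.shape[0],fy=h/i.shape[0])
def cat(n,*f):
    m=np.hstack([rs(cv2.imread('pics/'+x)) for x in f]); k=min(1,800/m.shape[1]); cv2.imwrite('pics/'+n,cv2.resize(m,None,fx=k,fy=k,interpolation=cv2.INTER_AREA))
cat('p34.png','o3.png','o4.png')
E
```

```text
(no output)
```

View pics/o1.png

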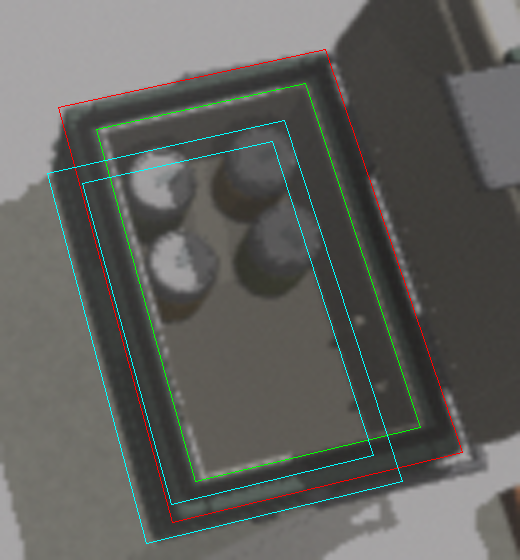

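View pics/o2.png

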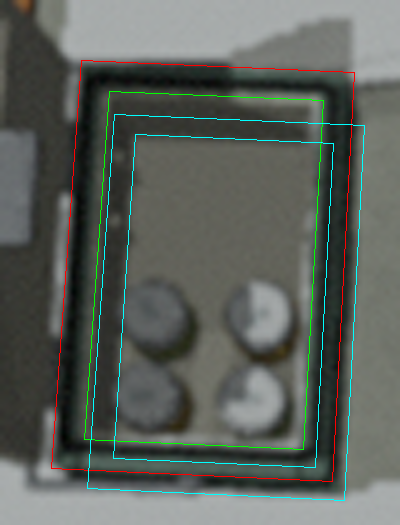

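View pics/p34.png

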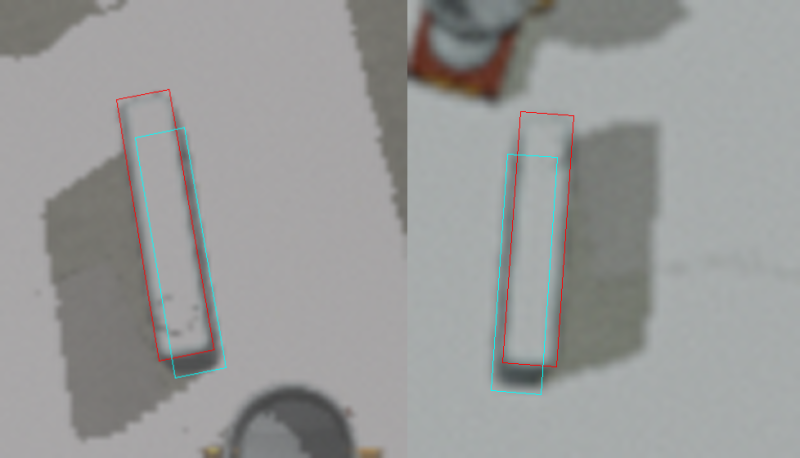

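```bash
cat > tri.py <<'E'
from fit import *
def tri(a,b):
    (o1,r1),(o2,r2)=ray(S,*a),ray(Tp,*b)
    r1=r1/np.linalg.norm(r1);r2=r2/np.linalg.norm(r2)
    k=np.linalg.lstsq(np.stack([r1,-r2],1),o2-o1,rcond=None)[0]
    p,q=o1+k[0]*r1,o2+k[1]*r2; return ((p+q)/2).round(4),(q-p).round(4)
E
python3 - <<'E'
from tri import *
print('---')
for n,a,b in(('tipfar',(365,215),(160,207)),('tipnear',(335,132),(157,318)),('rootfar',(448,200),(50,205)),('rootnear',(420,120),(42,318))):
    print(n,tri(un('c3',*a),un('c4',*b)))
# trophies cup rims + bottle
for n,a,b in(('mid',un('c1',262,490),un('c2',155,160)),('tall',un('c1',181,108),(351,222)),('small',(487,163),(182,192)),('bottle',(195,200),(419,216))): print(n,tri(a,b))
print('pack far top', tri(un('c1',199,436),un('c2',216,290)), tri(un('c1',175,284),un('c2',203,517)))
print('cans',[tri(un('c3',*a),un('c4',*b)) for a,b in (((122,210),(378,473)),((137,273),(387,392)))])
print('boxcorner near front',tri(un('c3',45,160),un('c4',465,562)), tri(un('c3',115,475),un('c4',475,150)),'hinge far',tri(un('c3',348,410),un('c4',205,142)))
E
```

```text
pack c1 centre [ 0.5721 -0.29  ] edges [0.026 0.144 0.03  0.141] ang long -6.75 ang short -98.89
pack c2 centre [ 0.5661 -0.2899] edges [0.03  0.143 0.032 0.143] ang long 174.34 ang short 88.28
boxout c3 centre [0.5646 0.0319] edges [0.203 0.293 0.217 0.3  ] ang long -5.75 ang short -93.25
boxout c4 centre [0.558  0.0317] edges [0.198 0.302 0.198 0.298] ang long 177.41 ang short 85.97
boxin c3 centre [0.5645 0.0384] edges [0.162 0.259 0.156 0.255] ang long -4.89 ang short -95.36
boxin c4 centre [0.5612 0.0371] edges [0.15  0.251 0.159 0.258] ang long 176.44 ang short 85.27
rib [0.6568039  0.10304266 0.1       ]
rib [0.60877156 0.10554532 0.1       ]
rib [0.6093029  0.10424391 0.1       ]
rib [0.65305386 0.10545215 0.1       ]
---
tipfar (array([0.6016, 0.1095, 0.3705]), array([0., 0., 0.]))
tipnear (array([0.5335, 0.1138, 0.3681]), array([-0.0018, -0.0037, -0.0012]))
rootfar (array([0.6075, 0.1792, 0.3594]), array([0.0012, 0.0021, 0.0009]))
rootnear (array([0.5391, 0.1882, 0.3517]), array([-0.0013, -0.0024, -0.0009]))
mid (array([ 0.7075, -0.2582,  0.145 ]), array([-0.0002, -0.001 ,  0.    ]))
tall (array([ 0.3583, -0.2292,  0.1676]), array([ 0.0001,  0.0007, -0.    ]))
small (array([0.4885, 0.379 , 0.1233]), array([-0.0015, -0.0025, -0.0011]))
bottle (array([ 0.3706, -0.4558,  0.1901]), array([-0.    , -0.0073,  0.0016]))
pack far top (array([ 0.641 , -0.2989,  0.0847]), array([ 0.0002,  0.0015, -0.0001])) (array([ 0.4973, -0.2832,  0.0872]), array([-0.0002, -0.0015,  0.0001]))
cans [(array([0.4707, 0.0045, 0.1122]), array([-0.0006, -0.0019, -0.0003])), (array([ 0.5323, -0.0017,  0.1027]), array([-0.0009, -0.0026, -0.0004]))]
boxcorner near front (array([ 0.4032, -0.0554,  0.1259]), array([-0.0022, -0.0077, -0.0007])) (array([ 0.7076, -0.0796,  0.1147]), array([0.0041, 0.0145, 0.002 ])) hinge far (array([0.7157, 0.1253, 0.1385]), array([-0.0011, -0.0021, -0.0007]))
```

```bash
cat > mv.py <<'E'
from h import *
from scipy.spatial.transform import Rotation as Ro
import sys
def yawR(deg,tilt=None):
    a=np.radians(deg);x=np.array([np.cos(a),np.sin(a),0]);z=np.array([0,0,-1.]);R=Ro.from_matrix(np.stack([x,np.cross(z,x),z],1))
    if tilt is not None: R=Ro.from_rotvec(np.array(tilt))*R
    return R
def plan(*wps):
    s=read_state();R0=Ro.from_rotvec(s['orientation']);p0=s['tool_pos']
    print('t',round(s['t'],2),'p',p0.round(4),'yaw',np.degrees(np.arctan2(*R0.as_matrix()[[1,0],0])).round(2),'z',R0.as_matrix()[:,2].round(4),'F',s['force'].round(2),'M',s['wrist_torque'].round(2),'op',round(s['opening'],4))
    for p,y in wps:
        R=yawR(y) if not isinstance(y,Ro) else y
        print(np.round(R0.inv().apply(np.array(p)-p0)/.5,4),np.round((R0.inv()*R).as_rotvec()/(np.pi/2),4))
E
python3 -c "
from mv import *
plan(((.25,-.5,.32),0),((.569,-.291,.30),-6.2),((.569,-.291,.16),-6.2),((.569,-.291,.062),-6.2))"
```

```text
t 0.1 p [ 0.1639 -0.5767  0.2177] yaw 15.86 z [-3.0e-04  1.6e-03 -1.0e+00] F [-0.63  0.45  0.25] M [-0.    0.03  0.  ] op 0.093
[ 0.2076 -0.1008 -0.2044] [-1.000e-03  1.000e-04  1.762e-01]
[ 0.9356 -0.3284 -0.1639] [-1.000e-03  1.000e-04  2.451e-01]
[ 0.9355 -0.328   0.1161] [-1.000e-03  1.000e-04  2.451e-01]
[ 0.9355 -0.3277  0.3121] [-1.000e-03  1.000e-04  2.451e-01]
```

>>> {"op": "jog_arm", "data": {"motion": [1, 0, 0, -0.1, 0, 0, 0, 1, 0.05, -0.02, -0.17, 0, 0, 0.06, 1, 0.13, -0.05, -0.2, 0, 0, 0.12, 1, 0.22, -0.08, -0.2, 0, 0, 0.18, 1, 0.31, -0.11, -0.2, 0, 0, 0.245, 1, 0.4, -0.14, -0.2, 0, 0, 0.245, 1, 0.49, -0.17, -0.2, 0, 0, 0.245, 1, 0.58, -0.2, -0.2, 0, 0, 0.245]}}

```text
t: 0.9
tool_pos: [0.4168, -0.3999, 0.3175]
orientation: [-3.135, 0.17, 0.001]
force: [1.1, -0.0, 0.2]
opening: 0.093
```

```bash
python3 -c "
from mv import *
plan(((.569,-.291,.26),-6.2),((.569,-.291,.16),-6.2),((.569,-.291,.062),-6.2))"
```

```text
t 0.9 p [ 0.4168 -0.3999  0.3175] yaw -6.2 z [-7.e-04  2.e-03 -1.e+00] F [ 1.12 -0.01  0.19] M [0.05 0.01 0.01] op 0.093
[ 0.2793 -0.2492  0.1152] [-0.0012  0.0006 -0.    ]
[ 0.2795 -0.2488  0.3152] [-0.0012  0.0006 -0.    ]
[ 0.2796 -0.2484  0.5112] [-0.0012  0.0006 -0.    ]
```

>>> {"op": "jog_arm", "data": {"motion": [1, 0.07, -0.06, 0, 0, 0, 0, 1, 0.14, -0.125, 0, 0, 0, 0, 1, 0.21, -0.187, 0.05, 0, 0, 0, 1, 0.28, -0.249, 0.1, 0, 0, 0, 1, 0.28, -0.249, 0.17, 0, 0, 0, 1, 0.28, -0.249, 0.23, 0, 0, 0, 1, 0.28, -0.249, 0.27, 0, 0, 0, 1, 0.28, -0.249, 0.27, 0, 0, 0]}}

```text
t: 1.7
tool_pos: [0.567, -0.2892, 0.1776]
orientation: [-3.131, 0.169, 0.013]
force: [-0.8, 1.6, -0.9]
opening: 0.0931
```

```bash
python3 -c "
from mv import *
plan(((.569,-.291,.16),-6.2),((.569,-.291,.062),-6.2))
for n in('side','top'):
  d=shot(n,n+'1.png'); p=read_state()['tool_pos']; u=proj(d,p); print(n,u)
  x,y=int(u[0])-55,int(u[1])-45
  c=cv2.resize(cv2.imread('pics/%s1.png'%n)[y:y+90,x:x+110],None,fx=6,fy=6,interpolation=cv2.INTER_CUBIC); cv2.circle(c,(int((u[0]-x+.5)*6),int((u[1]-y+.5)*6)),4,(0,0,255),1); cv2.imwrite('pics/%s1c.png'%n,c)
"
```

```text
t 1.7 p [ 0.567  -0.2892  0.1776] yaw -6.17 z [-0.0077  0.0063 -1.    ] F [-0.8   1.61 -0.85] M [ 0.02  0.04 -0.05] op 0.0931
[0.0046 0.0032 0.0351] [-0.0035  0.0053  0.0003]
[0.0062 0.0043 0.2311] [-0.0035  0.0053  0.0003]
side (np.float64(273.7700775085768), np.float64(252.57861341601156))
top (np.float64(366.7947404972817), np.float64(160.99401022998714))
```

View pics/side1c.png

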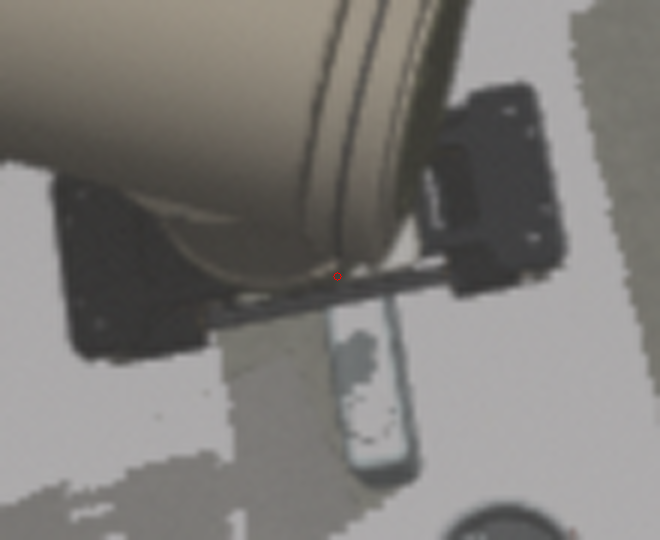

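View pics/top1c.png

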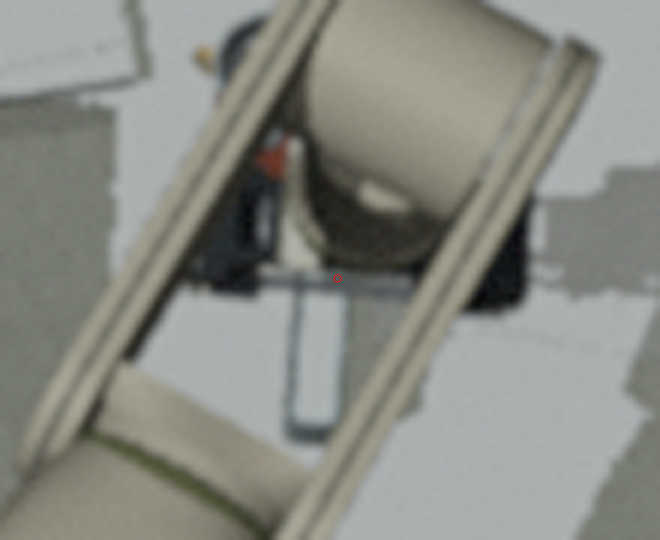

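Both views show the open gripper centred over the small slab, visible below it at side crop (365,400) and top crop (318,360). I descend now.

>>> {"op": "jog_arm", "data": {"motion": [1, 0.005, 0.003, 0.03, -0.003, 0.005, 0, 1, 0.005, 0.003, 0.07, -0.003, 0.005, 0, 1, 0.006, 0.004, 0.11, -0.003, 0.005, 0, 1, 0.006, 0.004, 0.15, -0.003, 0.005, 0, 1, 0.006, 0.004, 0.19, -0.003, 0.005, 0, 1, 0.006, 0.004, 0.22, -0.003, 0.005, 0, 1, 0.006, 0.004, 0.231, -0.003, 0.005, 0, 1, 0.006, 0.004, 0.231, -0.003, 0.005, 0]}}

```text
t: 2.6
tool_pos: [0.5716, -0.293, 0.0672]
orientation: [3.134, -0.17, 0.009]
force: [-0.1, 0.7, 0.3]
opening: 0.0929
```

>>> {"op": "jog_arm", "data": {"motion": [0, 0, 0, 0, 0, 0, 0, 0, 0, 0, 0, 0, 0, 0, 0, 0, 0, 0, 0, 0, 0, 0, 0, 0, 0, 0, 0, 0, 0, 0, 0, 0, 0, 0, 0, 0, 0, 0, 0, 0, 0, 0], "grip_force": 25}}

```text
t: 3.2
tool_pos: [0.5717, -0.293, 0.0673]
orientation: [3.134, -0.17, 0.009]
force: [0.4, -0.7, -0.9]
opening: 0.0498
```

```bash
python3 -c "
from mv import *
plan(((.569,-.291,.27),-6.2))"
```

```text
t 3.2 p [ 0.5717 -0.293   0.0673] yaw -6.21 z [ 0.0056 -0.0029 -1.    ] F [ 0.43 -0.7  -0.88] M [ 0.02  0.02 -0.01] op 0.0498
[-0.0033 -0.0025 -0.4054] [ 0.0014 -0.0038 -0.0001]
```

>>> {"op": "jog_arm", "data": {"motion": [0, 0, 0, 0, 0, 0, 0, 0, 0, 0, 0, 0, 0, 0, 0, 0, 0, 0, 0, 0, 0, 0, 0, 0, 0, 0, 0, 0, 0, 0, 0, 0, 0, 0, 0], "grip_force": 30}}

```text
t: 3.7
tool_pos: [0.5716, -0.2929, 0.0672]
orientation: [3.135, -0.17, 0.009]
force: [0.4, 0.2, 0.2]
opening: 0.0299
```

>>> {"op": "jog_arm", "data": {"motion": [0, 0, 0, -0.02, 0, 0, 0, 0, 0, 0, -0.06, 0, 0, 0, 0, 0, 0, -0.12, 0, 0, 0, 0, 0, 0, -0.19, 0, 0, 0, 0, 0, 0, -0.26, 0, 0, 0, 0, 0, 0, -0.33, 0, 0, 0, 0, 0, 0, -0.4, 0, 0, 0, 0, 0, 0, -0.4, 0, 0, 0]}}

```text
t: 4.5
tool_pos: [0.5727, -0.2937, 0.2746]
orientation: [3.129, -0.17, 0.023]
force: [1.4, -0.4, -3.0]
opening: 0.0297
```

```bash
python3 -c "
from mv import *
plan(((.6,-.13,.27),40),((.627,.03,.27),85.7))
shot('side','side2.png');shot('top','top2.png')"
```

```text
t 4.5 p [ 0.5727 -0.2937  0.2746] yaw -6.21 z [ 0.0142 -0.0082 -0.9999] F [ 1.35 -0.43 -3.02] M [-0.06 -0.03  0.01] op 0.0297
[ 0.0188 -0.3314  0.0073] [ 0.0078 -0.0074 -0.5134]
[ 0.0379 -0.6554  0.0055] [ 0.0109 -0.0041 -1.0212]
```

View pics/side2.png

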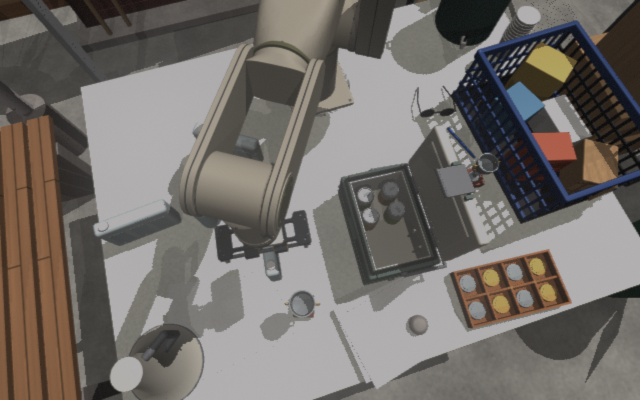

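The pack is held (opening 30 mm, about 3–4 N of weight) and has lifted clear. I carry it towards the bay while turning.

>>> {"op": "jog_arm", "data": {"motion": [0, 0.003, -0.03, 0, 0, 0, -0.06, 0, 0.005, -0.08, 0, 0.002, -0.002, -0.14, 0, 0.008, -0.13, 0, 0.004, -0.004, -0.22, 0, 0.01, -0.18, 0, 0.005, -0.005, -0.3, 0, 0.013, -0.23, 0.003, 0.006, -0.006, -0.38, 0, 0.016, -0.28, 0.005, 0.008, -0.007, -0.45, 0, 0.019, -0.33, 0.007, 0.008, -0.007, -0.513, 0, 0.019, -0.33, 0.007, 0.008, -0.007, -0.513]}}

```text
t: 5.4
tool_pos: [0.597, -0.1259, 0.26]
orientation: [-2.938, -1.079, 0.014]
force: [-0.8, -0.3, -5.2]
opening: 0.03
```

```bash
python3 -c "
from mv import *
plan(((.627,.03,.27),85.7))"
```

```text
t 5.4 p [ 0.597  -0.1259  0.26  ] yaw 40.32 z [-0.0124  0.0081 -0.9999] F [-0.78 -0.26 -5.17] M [-0.09 -0.02 -0.  ] op 0.03
[ 0.2473 -0.1992 -0.0181] [-0.0096 -0.001  -0.5043]
```

>>> {"op": "jog_arm", "data": {"motion": [0, 0.03, -0.025, 0, -0.002, 0, -0.05, 0, 0.07, -0.055, 0, -0.004, 0, -0.13, 0, 0.11, -0.085, 0, -0.006, 0, -0.21, 0, 0.15, -0.12, 0, -0.008, -0.001, -0.29, 0, 0.19, -0.155, 0, -0.009, -0.001, -0.37, 0, 0.22, -0.18, 0, -0.01, -0.001, -0.44, 0, 0.247, -0.199, 0, -0.01, -0.001, -0.504, 0, 0.247, -0.199, 0, -0.01, -0.001, -0.504]}}

```text
t: 6.2
tool_pos: [0.6258, 0.0315, 0.258]
orientation: [-2.298, -2.138, 0.004]
force: [0.1, 0.2, -4.6]
opening: 0.0301
```

>>> {"op": "jog_arm", "data": {"motion": [0, 0, 0, 0, 0, 0, 0, 0, 0, 0, 0, 0, 0, 0]}}

```text
t: 6.4
tool_pos: [0.625, 0.0307, 0.2561]
orientation: [-2.299, -2.134, 0.007]
force: [0.8, -0.2, -4.2]
opening: 0.0298
```

```bash
python3 -c "
from mv import *
plan(((.627,.03,.2),85.7),((.627,.03,.16),85.7))
for n in('side','top'):
  d=shot(n,n+'3.png'); u=proj(d,(.6,.03,.15)); print(n,u)
  x,y=int(u[0])-65,int(u[1])-48
  c=cv2.resize(cv2.imread('pics/%s3.png'%n)[y:y+96,x:x+130],None,fx=6,fy=6,interpolation=cv2.INTER_CUBIC); cv2.imwrite('pics/%s3c.png'%n,c);print(x,y)
"
```

```text
t 6.4 p [0.625  0.0307 0.2561] yaw 85.72 z [-6.6e-03  3.0e-04 -1.0e+00] F [ 0.8  -0.24 -4.18] M [-0.05 -0.11 -0.02] op 0.0298
[-0.0011  0.0049  0.1122] [-0.0042  0.0002  0.0003]
[-0.001   0.0054  0.1922] [-0.0042  0.0002  0.0003]
side (np.float64(391.9568703996018), np.float64(230.44097489154484))
326 182
top (np.float64(276.2502420436732), np.float64(157.21179669882906))
211 109
```

View pics/side3c.png

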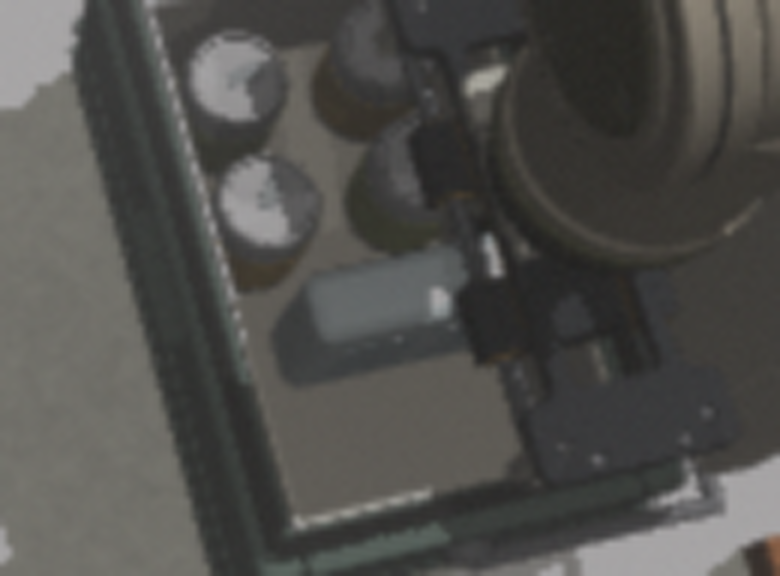

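View pics/top3c.png

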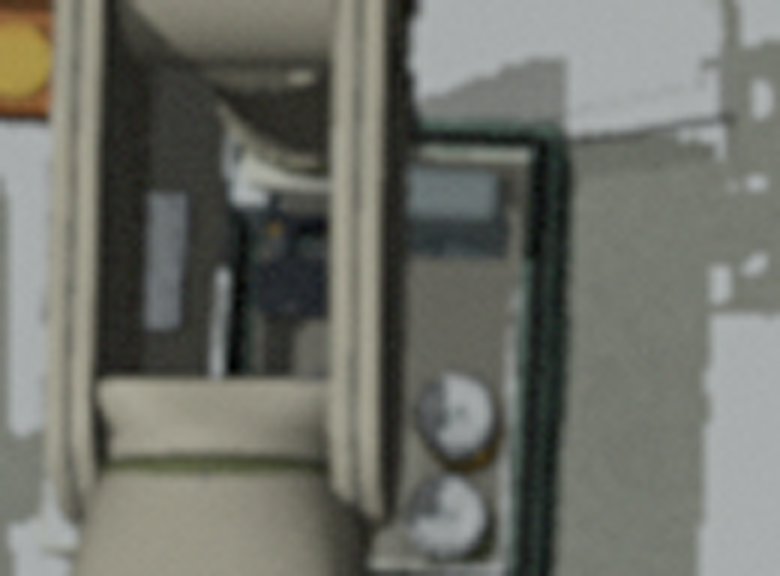

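Run:
```python
from ov import *
a=np.radians(85.7); c=(.625,.0307-.0027)
b=(.562,.034,np.radians(-4.3))
P=[(boxpts(*c,a,.145,.03,.289),(0,0,255)),(boxpts(*c,a,.145,.03,.189),(255,255,0)),(boxpts(*b,.3,.2,.142),(0,255,0)),(boxpts(*b,.256,.156,.142),(0,255,255))]
overlay('side3',(326,182,130,96),P,'q1.png');overlay('top3',(211,109,130,96),P,'q2.png')
cv2.imwrite('pics/q12.png',cv2.resize(np.vstack([cv2.imread('pics/q1.png')[:,:600],cv2.imread('pics/q2.png')[:,:600]]),None,fx=.5,fy=.5) if 0 else cv2.imread('pics/q1.png'))
```

```text
(no output)
```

View pics/q1.png

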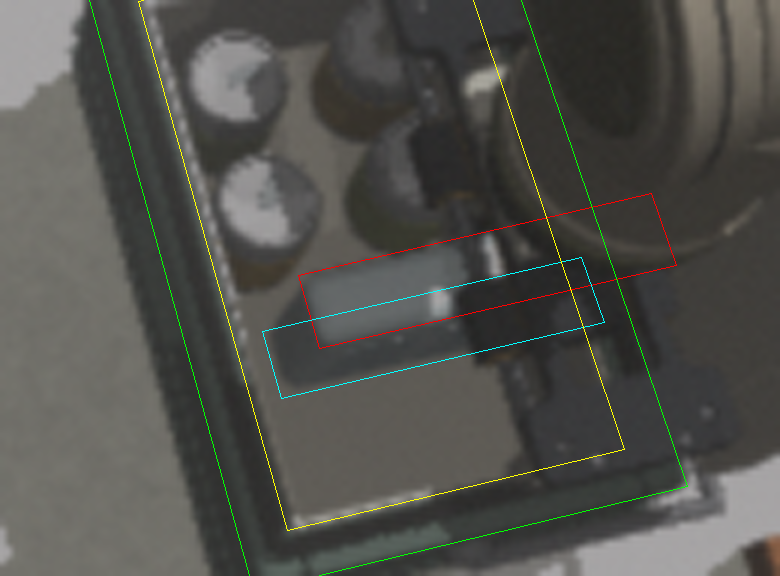

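View pics/q2.png

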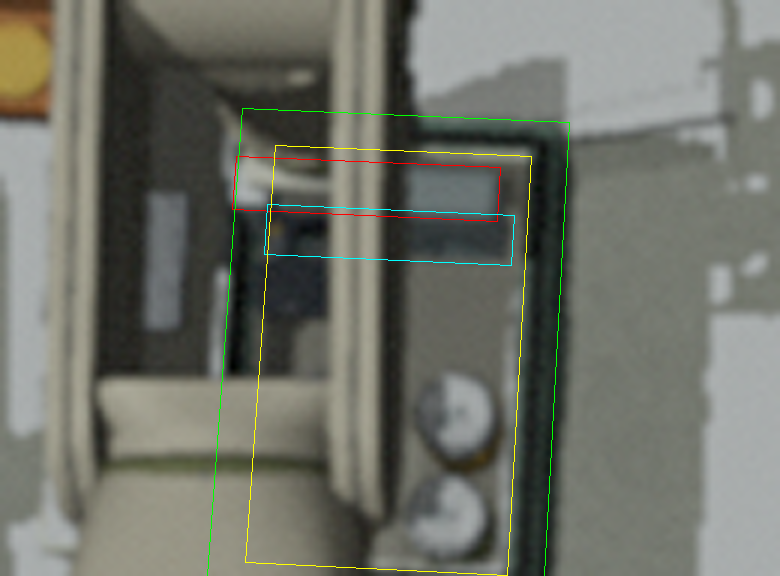

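>>> {"op": "jog_arm", "data": {"motion": [0, 0, 0.004, 0.03, -0.004, 0, 0, 0, 0, 0.005, 0.08, -0.004, 0, 0, 0, 0, 0.005, 0.12, -0.004, 0, 0, 0, 0, 0.005, 0.15, -0.004, 0, 0, 0, 0, 0.005, 0.16, -0.004, 0, 0, 0, 0, 0.005, 0.16, -0.004, 0, 0]}}

```text
t: 7.1
tool_pos: [0.6271, 0.0301, 0.1765]
orientation: [2.303, 2.137, -0.0]
force: [-0.5, -0.3, -4.2]
opening: 0.03
```

```bash
cat > look.py <<'E'
from mv import *
from ov import *
def look(k,tag=''):
    s=read_state();p=s['tool_pos'];yaw=np.arctan2(*Ro.from_rotvec(s['orientation']).as_matrix()[[1,0],0])
    c=(p[0]-.0027*np.cos(yaw),p[1]-.0027*np.sin(yaw)); b=(.562,.034,np.radians(-4.3))
    bay=(.627,.030)
    P=[(boxpts(*c,yaw,.145,.03,p[2]+.033),(0,0,255)),(boxpts(*c,yaw,.145,.03,p[2]-.067),(255,255,0)),(boxpts(*b,.256,.156,.142),(0,255,255)),(boxpts(*bay,b[2]+np.pi/2,.156,.042,.1),(0,255,0))]
    for n,cr in(('side',(345,182,110,90)),('top',(235,109,90,70))):
        shot(n,f'{n}{k}.png');overlay(f'{n}{k}',cr,P,f'{n}{k}o.png')
E
python3 -c "
from look import *
plan(((.627,.031,.14),85.7),((.627,.031,.09),85.7)); look(4)"
```

```text
t 7.1 p [0.6271 0.0301 0.1765] yaw 85.71 z [ 0.e+00 -3.e-04 -1.e+00] F [-0.45 -0.28 -4.16] M [-0.01 -0.05 -0.07] op 0.03
[ 0.0018 -0.0004  0.073 ] [0.     0.0002 0.0001]
[ 0.0018 -0.0004  0.173 ] [0.     0.0002 0.0001]
```

View pics/side4o.png

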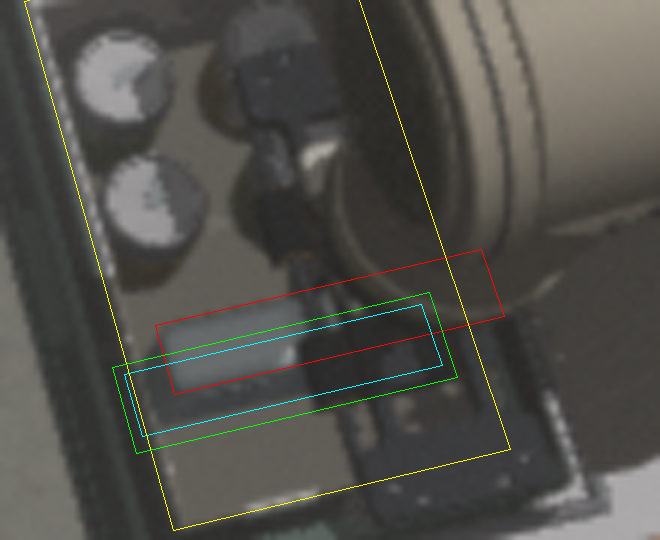

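View pics/top4o.png

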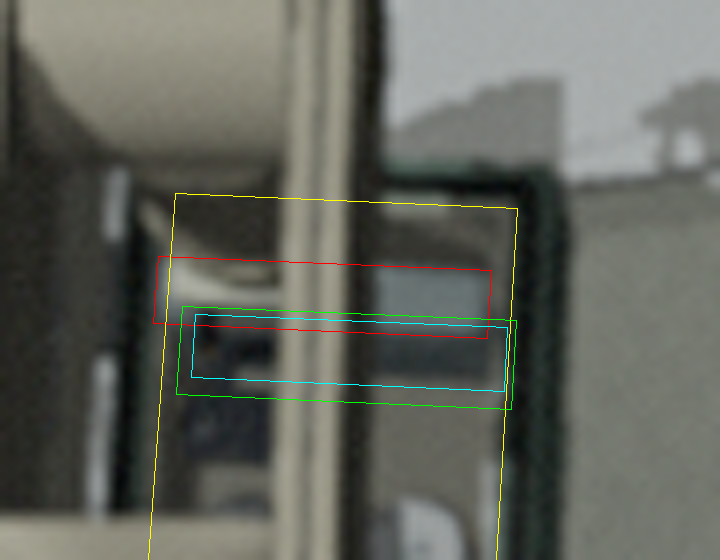

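>>> {"op": "jog_arm", "data": {"motion": [0, 0.001, 0, 0.01, 0, 0, 0, 0, 0.001, 0, 0.025, 0, 0, 0, 0, 0.001, 0, 0.04, 0, 0, 0, 0, 0.001, 0, 0.055, 0, 0, 0, 0, 0.001, 0, 0.055, 0, 0, 0]}}

```text
t: 7.7
tool_pos: [0.6271, 0.0308, 0.1487]
orientation: [2.303, 2.137, -0.001]
force: [0.5, -0.7, -5.1]
opening: 0.0298
```

```bash
python3 -c "
from look import *
plan(((.627,.0305,.09),85.7)); look(5)"
```

```text
t 7.7 p [0.6271 0.0308 0.1487] yaw 85.73 z [-2.e-04 -3.e-04 -1.e+00] F [ 0.5  -0.68 -5.05] M [-0.01 -0.07 -0.01] op 0.0298
[-5.000e-04 -1.000e-04  1.174e-01] [-0.0001  0.0002  0.0003]
```

View pics/side5o.png

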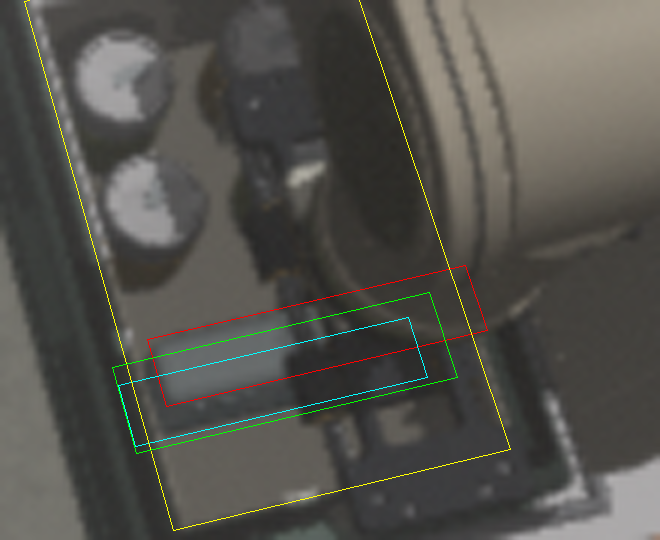

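View pics/top5o.png

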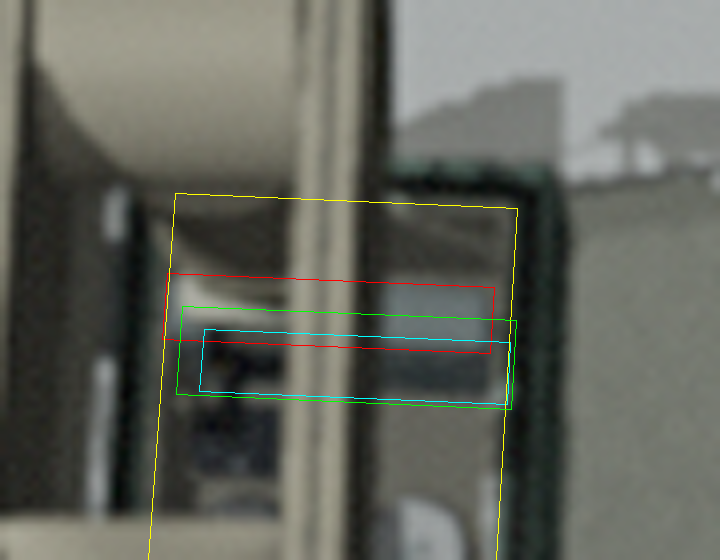

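>>> {"op": "jog_arm", "data": {"motion": [0, 0, 0, 0.015, 0, 0, 0, 0, 0, 0, 0.03, 0, 0, 0, 0, 0, 0, 0.045, 0, 0, 0, 0, 0, 0, 0.06, 0, 0, 0, 0, 0, 0, 0.075, 0, 0, 0, 0, 0, 0, 0.075, 0, 0, 0]}}

```text
t: 8.4
tool_pos: [0.6269, 0.0308, 0.1109]
orientation: [-2.302, -2.137, 0.001]
force: [-0.8, -0.5, -4.2]
opening: 0.03
```

>>> {"op": "jog_arm", "data": {"motion": [0, 0, 0, 0.012, 0, 0, 0, 0, 0, 0, 0.024, 0, 0, 0, 0, 0, 0, 0.03, 0, 0, 0, 0, 0, 0, 0.034, 0, 0, 0, 0, 0, 0, 0.034, 0, 0, 0]}}

```text
t: 8.9
tool_pos: [0.6268, 0.0308, 0.0936]
orientation: [-2.302, -2.137, 0.002]
force: [0.6, 0.3, -4.4]
opening: 0.0301
```

>>> {"op": "jog_arm", "data": {"motion": [0, 0, 0, 0.004, 0, 0, 0, 0, 0, 0, 0.007, 0, 0, 0, 0, 0, 0, 0.008, 0, 0, 0]}}

```text
t: 9.2
tool_pos: [0.6268, 0.0307, 0.0896]
orientation: [-2.302, -2.137, 0.002]
force: [0.1, -0.6, -3.1]
opening: 0.0299
```

>>> {"op": "jog_arm", "data": {"motion": [0, 0, 0, 0.002, 0, 0, 0, 0, 0, 0, 0.003, 0, 0, 0]}}

```text
t: 9.4
tool_pos: [0.6272, 0.0304, 0.0892]
orientation: [2.303, 2.137, -0.001]
force: [-5.1, -1.7, 7.1]
opening: 0.0301
```

>>> {"op": "jog_arm", "data": {"motion": [0.6, 0, 0, 0, 0, 0, 0, 0.6, 0, 0, 0, 0, 0, 0, 0.6, 0, 0, 0, 0, 0, 0, 0.6, 0, 0, 0, 0, 0, 0, 0.6, 0, 0, 0, 0, 0, 0]}}

```text
t: 9.9
tool_pos: [0.6272, 0.0304, 0.0892]
orientation: [2.302, 2.137, -0.001]
force: [0.6, 0.2, -0.2]
opening: 0.0553
```

>>> {"op": "jog_arm", "data": {"motion": [0.6, 0, 0, -0.02, 0, 0, 0, 0.6, 0, 0, -0.06, 0, 0, 0, 0.6, 0, 0, -0.12, 0, 0, 0, 0.6, 0, 0, -0.19, 0, 0, 0, 0.6, 0, 0, -0.26, 0, 0, 0, 0.6, 0, 0, -0.34, 0, 0, 0, 0.6, 0, 0, -0.34, 0, 0, 0]}}

```text
t: 10.6
tool_pos: [0.6304, 0.0305, 0.2681]
orientation: [2.296, 2.131, 0.013]
force: [-0.2, -0.1, 1.1]
opening: 0.0558
```

```bash
python3 -c "
from look import *
plan(((.5,-.1,.4),85.7))
b=(.562,.034,np.radians(-4.3));bay=(.627,.030)
P=[(boxpts(*bay,b[2]+np.pi/2,.145,.03,.122),(0,0,255)),(boxpts(*bay,b[2]+np.pi/2,.156,.042,.1),(0,255,0))]
for n,cr in(('side',(325,150,130,140)),('top',(235,109,90,110))):
  shot(n,n+'6.png');overlay(n+'6',cr,P,n+'6o.png')
"
```

```text
t 10.6 p [0.6304 0.0305 0.2681] yaw 85.73 z [ 0.0119 -0.001  -0.9999] F [-0.17 -0.06  1.06] M [-0.05 -0.11 -0.02] op 0.0558
[-0.2797 -0.2374 -0.2667] [0.0076 0.0001 0.0003]
```

View pics/side6o.png

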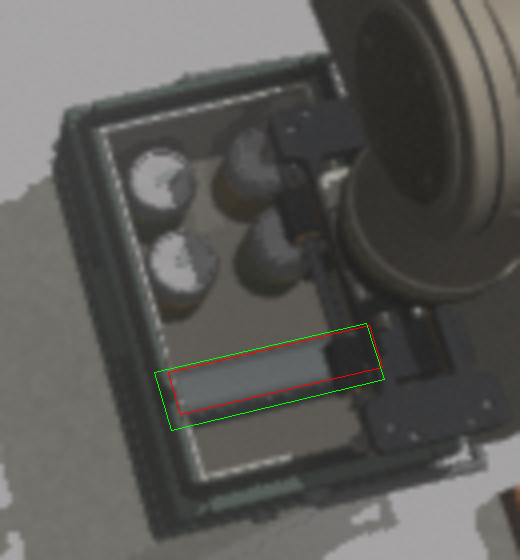

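The side view shows the pack standing in the bay, with its top face at crop (265,375) inside the green slot outline and the cans untouched. Next I go round behind the lid.

```bash
python3 -c "
from mv import *
plan(((.61,.04,.45),85.7),((.578,.24,.45),85.7),((.578,.24,.318),85.7))"
```

```text
t 10.7 p [0.6281 0.0305 0.2615] yaw 85.73 z [ 3.6e-03 -8.0e-04 -1.0e+00] F [-0.06 -0.19 -1.56] M [ 0.01 -0.07 -0.  ] op 0.0558
[ 0.016  -0.0362 -0.3771] [0.0023 0.0003 0.0003]
[ 0.4101 -0.1298 -0.3777] [0.0023 0.0003 0.0003]
[ 0.4102 -0.1308 -0.1137] [0.0023 0.0003 0.0003]
```

View pics/top6o.png

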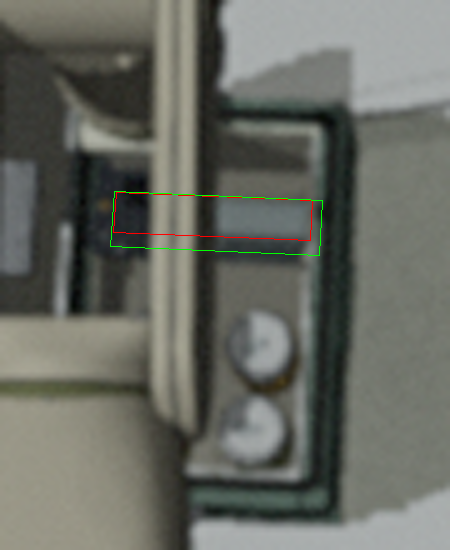

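>>> {"op": "jog_arm", "data": {"motion": [0.3, 0, 0, -0.06, 0.002, 0, 0, 0, 0, -0.01, -0.14, 0.002, 0, 0, 0, 0.005, -0.02, -0.22, 0.002, 0, 0, 0, 0.01, -0.03, -0.3, 0.002, 0, 0, 0, 0.016, -0.036, -0.37, 0.002, 0, 0, 0, 0.06, -0.045, -0.378, 0.002, 0, 0, 0, 0.14, -0.065, -0.378, 0.002, 0, 0, 0, 0.22, -0.085, -0.378, 0.002, 0, 0]}}

```text
t: 11.5
tool_pos: [0.593, 0.144, 0.4487]
orientation: [-2.304, -2.135, 0.003]
force: [-0.1, -0.6, -0.8]
opening: 0.0009
```

```bash
python3 -c "
from mv import *
plan(((.578,.24,.45),85.7),((.578,.24,.32),85.7))"
```

```text
t 11.5 p [0.593  0.144  0.4487] yaw 85.62 z [-2.e-03 -9.e-04 -1.e+00] F [-0.12 -0.55 -0.77] M [-0.06 -0.08  0.  ] op 0.0009
[ 0.1891 -0.0446 -0.0027] [-0.0012  0.0007 -0.0009]
[ 0.1894 -0.0441  0.2573] [-0.0012  0.0007 -0.0009]
```

>>> {"op": "jog_arm", "data": {"motion": [0, 0.07, -0.015, 0, 0, 0, 0, 0, 0.13, -0.03, 0, 0, 0, 0, 0, 0.189, -0.044, 0, 0, 0, 0, 0, 0.189, -0.044, 0, 0, 0, 0, 0, 0.189, -0.044, 0.06, 0, 0, 0, 0, 0.189, -0.044, 0.12, 0, 0, 0, 0, 0.189, -0.044, 0.17, 0, 0, 0, 0, 0.189, -0.044, 0.17, 0, 0, 0]}}

```text
t: 12.3
tool_pos: [0.5764, 0.2385, 0.3573]
orientation: [-2.302, -2.131, 0.018]
force: [-0.3, -0.3, -0.6]
opening: 0.0002
```

```bash
python3 -c "
from look import *
plan()
hg=np.array([.570,.134,.146]);u=np.array([.077,.997,0]);z=np.array([0,0,1.]);w=np.array([.997,-.077,0])
th=1.75
def L(r,s,h): return hg+r*(-u*np.cos(th)+z*np.sin(th))+h*(z*np.cos(th)+u*np.sin(th))+s*w
P=[([L(0,-.15,0),L(.2,-.15,0),L(.2,.15,0),L(0,.15,0)],(0,0,255)),([L(.2,-.15,.028),L(.2,.15,.028),L(.2,.15,0),L(.2,-.15,0)],(0,255,0)),([read_state()['tool_pos'],L(.182,0,.028)],(255,255,0))]
for n,cr in(('side',(380,120,130,140)),('top',(190,90,110,140))):
  shot(n,n+'7.png');overlay(n+'7',cr,P,n+'7o.png')
"
```

```text
t 12.3 p [0.5764 0.2385 0.3573] yaw 85.59 z [-0.0114 -0.0043 -0.9999] F [-0.29 -0.34 -0.56] M [-0.06 -0.07  0.05] op 0.0002
```

View pics/side7o.png

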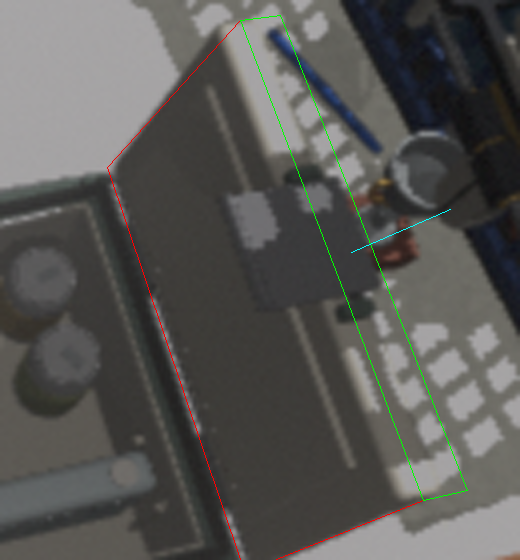

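View pics/top7o.png

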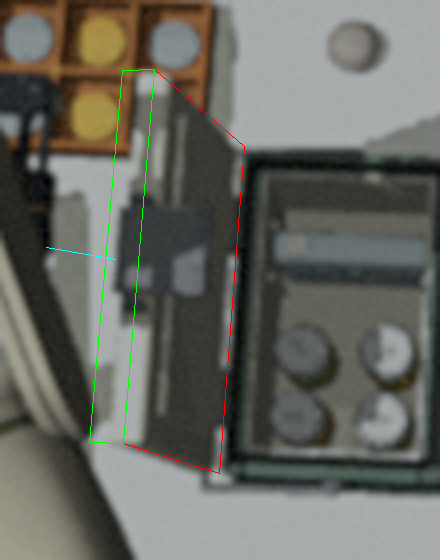

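```bash
cat > arc.py <<'E'
from mv import *
hg=np.array([.570,.134,.146]);u=np.array([.077,.997,0]);z=np.array([0,0,1.])
def C(th,r=.182,h=.008,d=0): 
    return hg+r*(-u*np.cos(th)+z*np.sin(th))+(.028-d)*(z*np.cos(th)+u*np.sin(th))+h*np.sin(th)*u
def arc(*ths,**k): plan(*[(C(t,**k),85.6) for t in ths])
E
python3 -c "
from arc import *
plan(((.577,.225,.322),85.6),((.575,.205,.322),85.6)); arc(1.75,1.65,1.6)"
```

```text
t 12.4 p [0.5778 0.2391 0.363 ] yaw 85.58 z [-0.0041 -0.0018 -1.    ] F [-0.05 -0.88 -0.14] M [-0.02 -0.06  0.02] op 0.0006
[-0.028   0.0009  0.082 ] [-0.0025  0.0014 -0.0002]
[-0.0682 -0.0001  0.0821] [-0.0025  0.0014 -0.0002]
t 12.4 p [0.5778 0.2391 0.363 ] yaw 85.58 z [-0.0041 -0.0018 -1.    ] F [-0.05 -0.88 -0.14] M [-0.02 -0.06  0.02] op 0.0006
[-0.0748  0.0009  0.0859] [-0.0025  0.0014 -0.0002]
[-0.11    0.0009  0.0757] [-0.0025  0.0014 -0.0002]
[-0.128   0.0009  0.072 ] [-0.0025  0.0014 -0.0002]
```

>>> {"op": "jog_arm", "data": {"motion": [0, 0, 0, 0.04, -0.002, 0.001, 0, 0, -0.02, 0.001, 0.075, -0.002, 0.001, 0, 0, -0.05, 0.001, 0.08, -0.002, 0.001, 0, 0, -0.075, 0.001, 0.08, -0.002, 0.001, 0, 0, -0.09, 0.001, 0.078, -0.002, 0.001, 0, 0, -0.1, 0.001, 0.076, -0.002, 0.001, 0, 0, -0.11, 0.001, 0.076, -0.002, 0.001, 0, 0, -0.11, 0.001, 0.076, -0.002, 0.001, 0]}}

```text
t: 13.2
tool_pos: [0.5743, 0.1838, 0.3262]
orientation: [2.305, 2.133, 0.001]
force: [0.1, 0.3, -0.9]
opening: 0.0003
```

```bash
python3 -c "
from arc import *
arc(1.6,1.5,1.4,1.3,1.2,1.1,1.0,.9)"
```

```text
t 13.2 p [0.5743 0.1838 0.3262] yaw 85.56 z [ 7.e-04 -2.e-04 -1.e+00] F [ 0.11  0.29 -0.85] M [ 0.   -0.08  0.01] op 0.0003
[-0.0173 -0.0009 -0.0018] [ 0.0005  0.0001 -0.0004]
[-0.0538 -0.0008 -0.0067] [ 0.0005  0.0001 -0.0004]
[-0.0908 -0.0008 -0.0078] [ 0.0005  0.0001 -0.0004]
[-0.1279 -0.0008 -0.0053] [ 0.0005  0.0001 -0.0004]
[-0.1647 -0.0008  0.0008] [ 0.0005  0.0001 -0.0004]
[-0.2008 -0.0008  0.0106] [ 0.0005  0.0001 -0.0004]
[-0.236  -0.0008  0.0239] [ 0.0005  0.0001 -0.0004]
[-0.2697 -0.0008  0.0405] [ 0.0005  0.0001 -0.0004]
```

>>> {"op": "jog_arm", "data": {"motion": [0, -0.008, 0, 0, 0, 0, 0, 0, -0.016, 0, -0.001, 0, 0, 0, 0, -0.025, 0, -0.002, 0, 0, 0, 0, -0.034, 0, -0.004, 0, 0, 0, 0, -0.044, 0, -0.005, 0, 0, 0, 0, -0.054, 0, -0.006, 0, 0, 0]}}

```text
t: 13.8
tool_pos: [0.5721, 0.1564, 0.329]
orientation: [2.305, 2.133, 0.0]
force: [0.8, 2.2, -0.7]
opening: 0.0001
```

```bash
python3 -c "
from arc import *
arc(1.4,1.3,1.2,1.1,1.0,.9,.8,.7)"
```

```text
t 13.8 p [0.5721 0.1564 0.329 ] yaw 85.56 z [ 4.e-04 -3.e-04 -1.e+00] F [ 0.82  2.17 -0.67] M [ 0.44 -0.37 -0.02] op 0.0001
[-0.0359 -0.0008 -0.0023] [ 0.0003  0.0002 -0.0005]
[-0.0729 -0.0008  0.0003] [ 0.0003  0.0002 -0.0005]
[-0.1097 -0.0008  0.0064] [ 0.0003  0.0002 -0.0005]
[-0.1459 -0.0007  0.0162] [ 0.0003  0.0002 -0.0005]
[-0.181  -0.0007  0.0294] [ 0.0003  0.0002 -0.0005]
[-0.2148 -0.0007  0.0461] [ 0.0003  0.0002 -0.0005]
[-0.2469 -0.0007  0.0659] [ 0.0003  0.0002 -0.0005]
[-0.2769 -0.0007  0.0887] [ 0.0003  0.0002 -0.0005]
```

Contact: a steady 2.2 N. I follow the arc.

>>> {"op": "jog_arm", "data": {"motion": [0, -0.018, 0, -0.001, 0, 0, 0, 0, -0.036, 0, -0.002, 0, 0, 0, 0, -0.055, 0, -0.001, 0, 0, 0, 0, -0.073, 0, 0, 0, 0, 0, 0, -0.091, 0, 0.003, 0, 0, 0, 0, -0.11, 0, 0.006, 0, 0, 0, 0, -0.128, 0, 0.011, 0, 0, 0, 0, -0.146, 0, 0.016, 0, 0, 0]}}

```text
t: 14.6
tool_pos: [0.5664, 0.0828, 0.3208]
orientation: [2.306, 2.133, 0.0]
force: [-0.2, 1.8, -0.9]
opening: 0.0003
```

```bash
python3 -c "
from arc import *
arc(1.1,1.0,.9,.8,.7,.6,.5,.4)"
```

```text
t 14.6 p [0.5664 0.0828 0.3208] yaw 85.55 z [ 6.e-04 -3.e-04 -1.e+00] F [-0.18  1.82 -0.95] M [ 0.26 -0.14  0.02] op 0.0003
[ 0.0018 -0.0008 -0.0001] [ 0.0004  0.0002 -0.0005]
[-0.0333 -0.0008  0.0132] [ 0.0004  0.0002 -0.0005]
[-0.0671 -0.0008  0.0298] [ 0.0004  0.0002 -0.0005]
[-0.0992 -0.0008  0.0496] [ 0.0004  0.0002 -0.0005]
[-0.1293 -0.0008  0.0724] [ 0.0004  0.0002 -0.0005]
[-0.157  -0.0008  0.098 ] [ 0.0004  0.0002 -0.0005]
[-0.1821 -0.0008  0.1261] [ 0.0004  0.0002 -0.0005]
[-0.2044 -0.0008  0.1564] [ 0.0004  0.0002 -0.0005]
```

>>> {"op": "jog_arm", "data": {"motion": [0, -0.018, 0, 0.006, 0, 0, 0, 0, -0.034, 0, 0.013, 0, 0, 0, 0, -0.051, 0, 0.021, 0, 0, 0, 0, -0.067, 0, 0.03, 0, 0, 0, 0, -0.083, 0, 0.04, 0, 0, 0, 0, -0.099, 0, 0.05, 0, 0, 0, 0, -0.114, 0, 0.061, 0, 0, 0, 0, -0.129, 0, 0.073, 0, 0, 0]}}

```text
t: 15.4
tool_pos: [0.5613, 0.0178, 0.2838]
orientation: [2.306, 2.133, 0.0]
force: [0.4, 0.4, 0.7]
opening: 0.0006
```

```bash
python3 -c "
from arc import *
arc(.7,.6,.5,.4,.3,.2,.15,.1)"
```

```text
t 15.4 p [0.5613 0.0178 0.2838] yaw 85.55 z [ 4.e-04 -4.e-04 -1.e+00] F [0.43 0.42 0.71] M [ 0.17 -0.1  -0.05] op 0.0006
[ 0.001  -0.0006 -0.0016] [ 0.0003  0.0002 -0.0005]
[-0.0267 -0.0006  0.024 ] [ 0.0003  0.0002 -0.0005]
[-0.0519 -0.0006  0.0521] [ 0.0003  0.0002 -0.0005]
[-0.0742 -0.0006  0.0824] [ 0.0003  0.0002 -0.0005]
[-0.0934 -0.0006  0.1147] [ 0.0003  0.0002 -0.0005]
[-0.1094 -0.0006  0.1485] [ 0.0003  0.0002 -0.0005]
[-0.1161 -0.0006  0.166 ] [ 0.0003  0.0002 -0.0005]
[-0.1219 -0.0006  0.1837] [ 0.0003  0.0002 -0.0005]
```

>>> {"op": "jog_arm", "data": {"motion": [0, -0.013, 0, 0.011, 0, 0, 0, 0, -0.027, 0, 0.024, 0, 0, 0, 0, -0.039, 0, 0.038, 0, 0, 0, 0, -0.052, 0, 0.052, 0, 0, 0, 0, -0.063, 0, 0.067, 0, 0, 0, 0, -0.074, 0, 0.082, 0, 0, 0]}}

```text
t: 16.0
tool_pos: [0.5584, -0.0196, 0.2422]
orientation: [2.306, 2.133, -0.0]
force: [-0.4, 1.7, 0.6]
opening: 0.0006
```

```bash
python3 -c "
from look import *
from arc import *
arc(.4,.3,.2,.15,.1)
th=.42
w=np.array([.997,-.077,0])
def L(r,s,h): return hg+r*(-u*np.cos(th)+z*np.sin(th))+h*(z*np.cos(th)+u*np.sin(th))+s*w
P=[([L(0,-.15,.028),L(.2,-.15,.028),L(.2,.15,.028),L(0,.15,.028)],(0,0,255)),([read_state()['tool_pos'],L(.182,0,.028)],(255,255,0))]
for n,cr in(('side',(325,120,160,170)),('top',(220,90,110,140))):
  shot(n,n+'8.png');overlay(n+'8',cr,P,n+'8o.png')
"
```

```text
t 16.0 p [ 0.5584 -0.0196  0.2422] yaw 85.55 z [ 4.e-04 -4.e-04 -1.e+00] F [-0.37  1.68  0.63] M [ 0.11 -0.12 -0.02] op 0.0006
[ 0.0008 -0.0006 -0.0009] [ 0.0003  0.0003 -0.0006]
[-0.0184 -0.0006  0.0313] [ 0.0003  0.0003 -0.0006]
[-0.0344 -0.0006  0.0652] [ 0.0003  0.0003 -0.0006]
[-0.0411 -0.0006  0.0826] [ 0.0003  0.0003 -0.0006]
[-0.0469 -0.0006  0.1003] [ 0.0003  0.0003 -0.0006]
```

View pics/side8o.png

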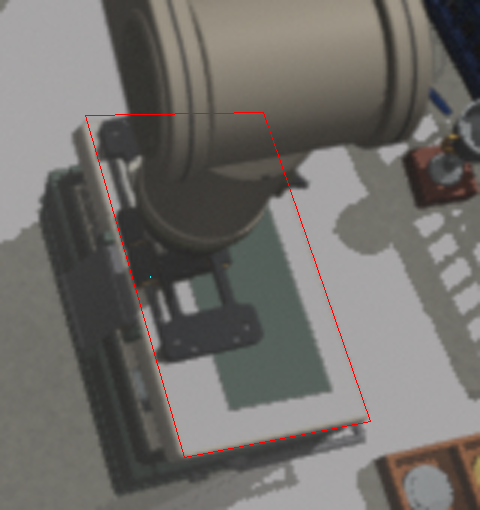

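View pics/top8o.png

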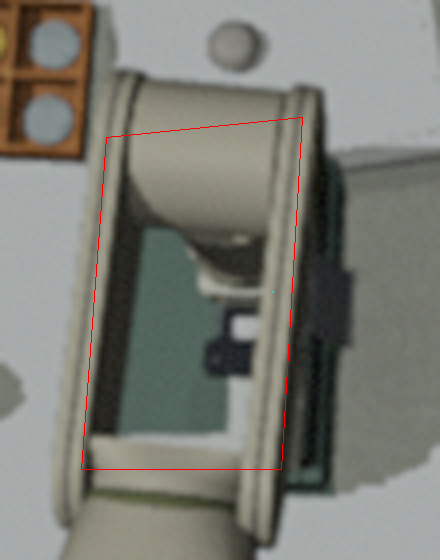

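The lid follows on the predicted outline at about 0.4 rad. I continue down to about 0.1.

>>> {"op": "jog_arm", "data": {"motion": [0, -0.01, 0, 0.015, 0, 0, 0, 0, -0.018, 0, 0.031, 0, 0, 0, 0, -0.026, 0, 0.048, 0, 0, 0, 0, -0.034, 0, 0.065, 0, 0, 0, 0, -0.038, 0, 0.074, 0, 0, 0, 0, -0.042, 0, 0.083, 0, 0, 0, 0, -0.045, 0, 0.092, 0, 0, 0]}}

```text
t: 16.8
tool_pos: [0.5559, -0.0424, 0.1949]
orientation: [-2.306, -2.132, 0.003]
force: [0.6, 0.1, -0.3]
opening: 0.0006
```

```bash
python3 -c "
from arc import *
arc(.1,.08,.05,.026,.016,.006)"
```

```text
t 16.8 p [ 0.5559 -0.0424  0.1949] yaw 85.51 z [-1.8e-03 -5.0e-04 -1.0e+00] F [ 0.62  0.1  -0.32] M [ 0.02 -0.12  0.03] op 0.0006
[-0.001   0.001   0.0058] [-0.0011  0.0004 -0.001 ]
[-0.0031  0.001   0.013 ] [-0.0011  0.0004 -0.001 ]
[-0.0059  0.001   0.0238] [-0.0011  0.0004 -0.001 ]
[-0.008   0.001   0.0324] [-0.0011  0.0004 -0.001 ]
[-0.0088  0.001   0.0361] [-0.0011  0.0004 -0.001 ]
[-0.0095  0.001   0.0397] [-0.0011  0.0004 -0.001 ]
```

>>> {"op": "jog_arm", "data": {"motion": [0, -0.002, 0, 0.005, -0.001, 0, 0, 0, -0.004, 0.001, 0.01, -0.001, 0, 0, 0, -0.006, 0.001, 0.015, -0.001, 0, 0, 0, -0.008, 0.001, 0.02, -0.001, 0, 0, 0, -0.009, 0.001, 0.02, -0.001, 0, 0]}}

```text
t: 17.3
tool_pos: [0.5564, -0.0465, 0.1852]
orientation: [2.306, 2.133, 0.001]
force: [-1.1, 1.9, 1.6]
opening: 0.0006
```

>>> {"op": "jog_arm", "data": {"motion": [0, 0, 0, 0.002, 0, 0, 0, 0, 0, 0, 0.004, 0, 0, 0, 0, 0, 0, 0.006, 0, 0, 0]}}

```text
t: 17.6
tool_pos: [0.5565, -0.047, 0.1831]
orientation: [2.305, 2.132, 0.0]
force: [-4.0, -0.3, 7.1]
opening: 0.0006
```

>>> {"op": "jog_arm", "data": {"motion": [0, 0, 0, 0.002, 0, 0, 0, 0, 0, 0, 0.002, 0, 0, 0]}}

```text
t: 17.8
tool_pos: [0.5564, -0.0472, 0.1827]
orientation: [2.305, 2.132, 0.0]
force: [-3.3, 2.0, 6.6]
opening: 0.0002
```

>>> {"op": "jog_arm", "data": {"motion": [0, 0, 0, 0.002, 0, 0, 0, 0, 0, 0, 0.002, 0, 0, 0]}}

```text
t: 18.0
tool_pos: [0.5564, -0.0472, 0.1824]
orientation: [2.305, 2.131, 0.0]
force: [-4.2, 2.4, 6.4]
opening: 0.0006
```

>>> {"op": "jog_arm", "data": {"motion": [0, 0, 0, 0.002, 0, 0, 0, 0, 0, 0, 0.002, 0, 0, 0]}}

```text
t: 18.2
tool_pos: [0.5564, -0.0473, 0.1821]
orientation: [2.305, 2.131, -0.0]
force: [-3.0, 2.1, 7.3]
opening: 0.0004
```

>>> {"op": "jog_arm", "data": {"motion": [0, 0, 0, 0.003, 0, 0, 0, 0, 0, 0, 0.003, 0, 0, 0]}}

```text
t: 18.4
tool_pos: [0.5564, -0.0475, 0.1809]
orientation: [2.304, 2.131, -0.0]
force: [-1.7, 0.4, 4.5]
opening: 0.0005
```

>>> {"op": "jog_arm", "data": {"motion": [0, 0, 0, 0.003, 0, 0, 0, 0, 0, 0, 0.003, 0, 0, 0]}}

```text
t: 18.6
tool_pos: [0.5565, -0.0478, 0.1795]
orientation: [2.304, 2.13, -0.001]
force: [-1.7, 0.7, 5.6]
opening: 0.0003
```

>>> {"op": "jog_arm", "data": {"motion": [0, 0, 0, 0.003, 0, 0, 0, 0, 0, 0, 0.003, 0, 0, 0]}}

```text
t: 18.8
tool_pos: [0.5564, -0.0479, 0.1784]
orientation: [2.304, 2.13, -0.001]
force: [-3.9, 1.3, 7.5]
opening: 0.0005
```

```bash
cat > clip.py <<'E'
from look import *
import sys
k=sys.argv[1]; plan()
for n,cr in(('side',(330,165,90,75)),('top',(280,120,60,70))):
  shot(n,n+k+'.png');overlay(n+k,cr,[],n+k+'o.png')
a=cv2.imread(f'pics/side{k}o.png');b=cv2.imread(f'pics/top{k}o.png');b=cv2.resize(b,None,fx=a.shape[0]/b.shape[0],fy=a.shape[0]/b.shape[0]);m=np.hstack([a,b]);cv2.imwrite(f'pics/clip{k}.png',cv2.resize(m,None,fx=800/m.shape[1],fy=800/m.shape[1]))
E
python3 clip.py 9
```

```text
t 18.8 p [ 0.5564 -0.0479  0.1784] yaw 85.52 z [ 0.0023 -0.0032 -1.    ] F [-3.9   1.34  7.53] M [ 0.15  0.63 -0.01] op 0.0005
```

View pics/clip9.png

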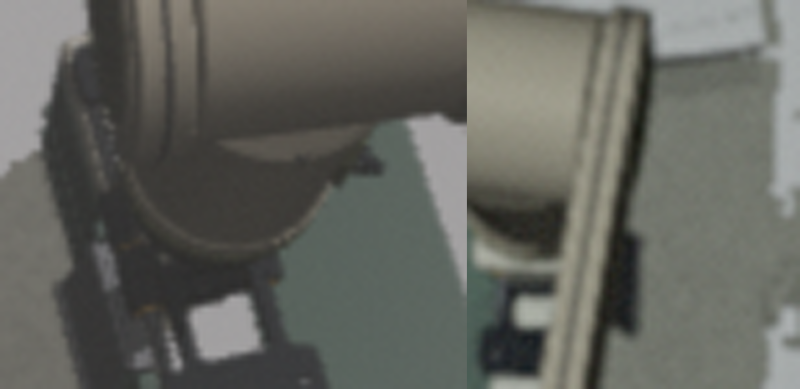

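>>> {"op": "jog_arm", "data": {"motion": [0, 0, 0, 0.003, 0, 0, 0, 0, 0, 0, 0.003, 0, 0, 0]}}

```text
t: 19.1
tool_pos: [0.5565, -0.048, 0.1779]
orientation: [2.303, 2.13, -0.001]
force: [-5.5, 1.1, 10.1]
opening: 0.0005
```

>>> {"op": "jog_arm", "data": {"motion": [0, 0, 0, 0.003, 0, 0, 0, 0, 0, 0, 0.003, 0, 0, 0]}}

```text
t: 19.3
tool_pos: [0.5565, -0.0481, 0.1776]
orientation: [2.303, 2.13, -0.001]
force: [-6.5, 1.3, 13.2]
opening: 0.0009
```

>>> {"op": "jog_arm", "data": {"motion": [0, 0, -0.001, 0.0033, 0, 0, 0, 0, 0, -0.001, 0.0033, 0, 0, 0]}}

```text
t: 19.5
tool_pos: [0.5564, -0.0481, 0.1776]
orientation: [2.302, 2.129, 0.001]
force: [-5.1, 2.2, 14.2]
opening: 0.0008
```

>>> {"op": "jog_arm", "data": {"motion": [0, 0, -0.001, 0.0033, 0, 0, 0]}}

```text
t: 19.6
tool_pos: [0.5565, -0.0481, 0.1776]
orientation: [2.301, 2.128, 0.003]
force: [-6.2, 2.4, 13.6]
opening: 0.0003
```

```bash
python3 -c "
from mv import *
plan(((.5559,-.0475,.1755),85.6))"
```

```text
t 19.6 p [ 0.5565 -0.0481  0.1776] yaw 85.52 z [ 0.0063 -0.0043 -1.    ] F [-6.24  2.41 13.55] M [ 0.37  1.01 -0.03] op 0.0003
[ 0.0011 -0.0013  0.0042] [ 0.0042  0.0024 -0.0008]
```

>>> {"op": "jog_arm", "data": {"motion": [0, 0, -0.001, 0.0034, 0.003, 0.002, 0]}}

```text
t: 19.7
tool_pos: [0.5565, -0.0481, 0.1776]
orientation: [2.304, 2.131, 0.003]
force: [-5.4, 2.0, 13.8]
opening: 0.0004
```

>>> {"op": "jog_arm", "data": {"motion": [0, 0, -0.001, 0.0036, 0.003, 0.002, 0, 0, 0, -0.001, 0.0036, 0.003, 0.002, 0]}}

```text
t: 19.9
tool_pos: [0.5565, -0.0481, 0.1775]
orientation: [-2.305, -2.132, -0.003]
force: [-6.1, 2.4, 14.2]
opening: 0.0003
```

>>> {"op": "jog_arm", "data": {"motion": [0, 0, -0.001, 0.004, 0, 0.001, 0, 0, 0, -0.001, 0.004, 0, 0.001, 0]}}

```text
t: 20.1
tool_pos: [0.5565, -0.0481, 0.1773]
orientation: [-2.306, -2.133, -0.007]
force: [-6.3, 2.8, 14.2]
opening: 0.0004
```

>>> {"op": "jog_arm", "data": {"motion": [0, 0, -0.001, 0.0044, 0, 0.001, 0, 0, 0, -0.001, 0.0044, 0, 0.001, 0]}}

```text
t: 20.3
tool_pos: [0.5565, -0.0482, 0.177]
orientation: [-2.306, -2.133, -0.01]
force: [-5.6, 2.2, 14.5]
opening: 0.0005
```

>>> {"op": "jog_arm", "data": {"motion": [0, 0, -0.001, 0.0046, 0, 0, 0, 0, 0, -0.001, 0.0046, 0, 0, 0]}}

```text
t: 20.5
tool_pos: [0.5565, -0.0482, 0.1766]
orientation: [2.305, 2.133, 0.012]
force: [-6.4, 3.0, 15.0]
opening: 0.0005
```

>>> {"op": "jog_arm", "data": {"motion": [0, 0, -0.001, 0.0046, 0, 0, 0, 0, 0, -0.001, 0.0046, 0, 0, 0]}}

```text
t: 20.7
tool_pos: [0.5564, -0.0483, 0.1762]
orientation: [2.304, 2.132, 0.013]
force: [-6.7, 1.9, 14.6]
opening: 0.0003
```

```bash
python3 -c "
from mv import *
plan(((.5559,-.0475,.1755),85.6))"
```

```text
t 20.7 p [ 0.5564 -0.0483  0.1762] yaw 85.55 z [ 0.0079  0.0038 -1.    ] F [-6.67  1.9  14.6 ] M [ 0.35  1.14 -0.04] op 0.0003
[ 0.0015 -0.0012  0.0014] [ 0.0048 -0.0028 -0.0006]
```

```bash
python3 clip.py 10
```

```text
t 20.7 p [ 0.5564 -0.0483  0.1762] yaw 85.55 z [ 0.0079  0.0038 -1.    ] F [-6.67  1.9  14.6 ] M [ 0.35  1.14 -0.04] op 0.0003
```

View pics/clip10.png

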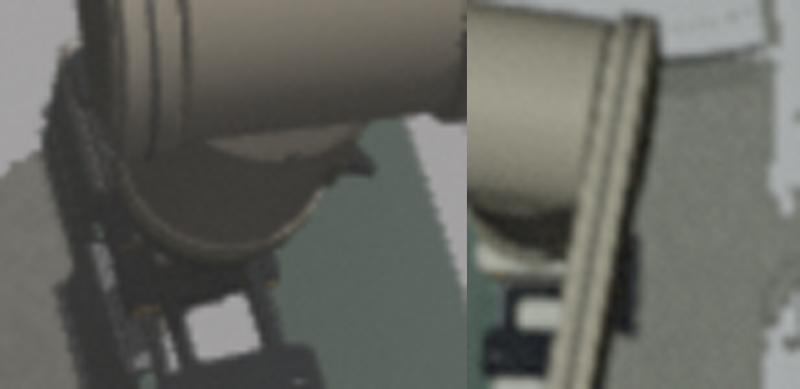

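>>> {"op": "jog_arm", "data": {"motion": [0, 0, -0.001, 0.0046, 0.002, -0.001, 0, 0, 0, -0.001, 0.0046, 0.002, -0.001, 0]}}

```text
t: 21.0
tool_pos: [0.5564, -0.0484, 0.1758]
orientation: [2.304, 2.132, 0.009]
force: [-6.8, 2.8, 16.1]
opening: 0.0006
```

```bash
python3 clip.py 11; python3 -c "
from h import *
def big(k):
    a=cv2.imread(f'pics/side{k}.png')[165:285,325:405]; return cv2.resize(a,None,fx=5,fy=5,interpolation=cv2.INTER_CUBIC)
cv2.imwrite('pics/cmp11.png',np.hstack([big(9)[:600,:400],big(11)[:600,:400]]))"
```

```text
t 21.0 p [ 0.5564 -0.0484  0.1758] yaw 85.55 z [ 0.0062  0.002  -1.    ] F [-6.83  2.83 16.11] M [0.32 1.17 0.03] op 0.0006
```

View pics/cmp11.png

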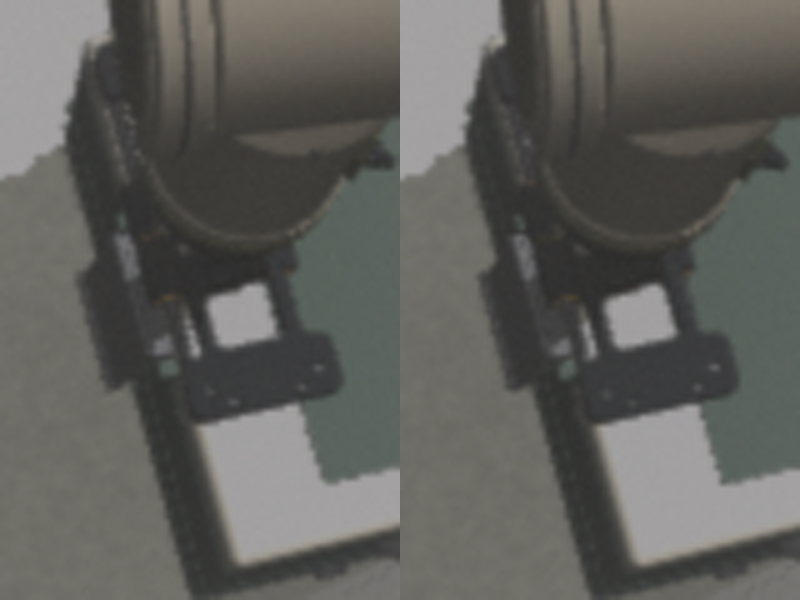

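>>> {"op": "jog_arm", "data": {"motion": [0, 0, -0.001, 0.0048, 0.002, -0.001, 0, 0, 0, -0.001, 0.0048, 0.002, -0.001, 0]}}

```text
t: 21.3
tool_pos: [0.5565, -0.0484, 0.1755]
orientation: [2.303, 2.132, 0.006]
force: [-7.1, 2.1, 15.5]
opening: 0.0009
```

>>> {"op": "jog_arm", "data": {"motion": [0, 0, -0.001, 0.0048, 0.002, 0, 0]}}

```text
t: 21.4
tool_pos: [0.5565, -0.0484, 0.1754]
orientation: [2.304, 2.132, 0.004]
force: [-8.9, 2.4, 18.4]
opening: 0.0003
```

>>> {"op": "jog_arm", "data": {"motion": [0, 0, -0.002, 0.0048, 0.001, 0, 0, 0, 0, -0.002, 0.0048, 0.001, 0, 0]}}

```text
t: 21.6
tool_pos: [0.5565, -0.0484, 0.1754]
orientation: [2.303, 2.132, 0.005]
force: [-5.4, 2.4, 16.4]
opening: 0.0004
```

>>> {"op": "jog_arm", "data": {"motion": [0, 0, -0.002, 0.005, 0.001, 0, 0, 0, 0, -0.002, 0.005, 0.001, 0, 0]}}

```text
t: 21.8
tool_pos: [0.5565, -0.0484, 0.1754]
orientation: [2.302, 2.131, 0.007]
force: [-6.1, 2.1, 15.0]
opening: 0.0002
```

```bash
python3 clip.py 12; python3 -c "
from h import *
def big(k):
    a=cv2.imread(f'pics/side{k}.png')[165:285,325:405]; return cv2.resize(a,None,fx=5,fy=5,interpolation=cv2.INTER_CUBIC)
cv2.imwrite('pics/cmp12.png',np.hstack([big(11)[:600,:400],big(12)[:600,:400]]))"
```

```text
t 21.8 p [ 0.5565 -0.0484  0.1754] yaw 85.58 z [ 6.3e-03 -6.0e-04 -1.0e+00] F [-6.07  2.08 15.04] M [ 0.37  1.02 -0.07] op 0.0002
```

View pics/cmp12.png

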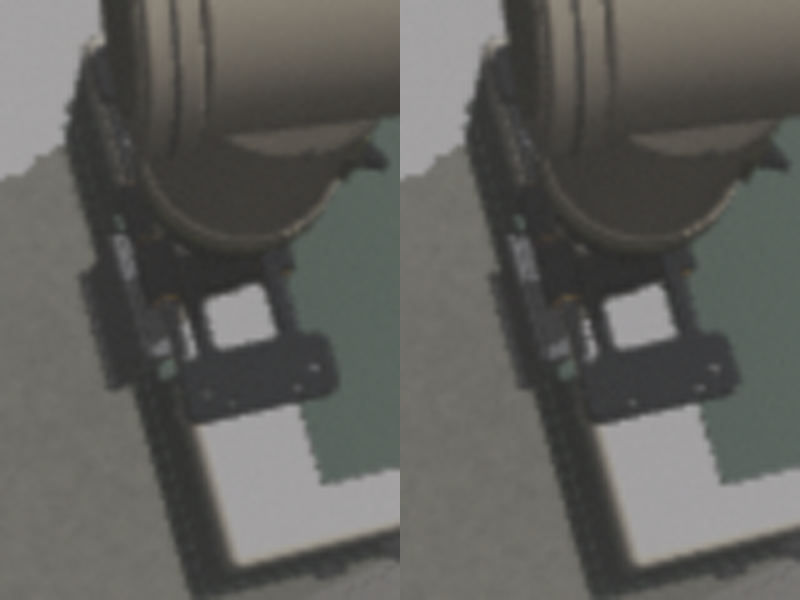

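The clip plate's outer edge has moved back towards the box, from crop x 82 to 92, so it appears to have snapped in. I lift off and check that the lid stays down.

>>> {"op": "jog_arm", "data": {"motion": [0, 0, -0.001, -0.004, 0, 0, 0, 0, 0, -0.001, -0.015, 0, 0, 0, 0, 0, -0.001, -0.04, 0, 0, 0, 0, 0, 0, -0.1, 0, 0, 0, 0, -0.05, 0, -0.18, 0, 0, 0, 0, -0.05, 0, -0.26, 0, 0, 0, 0, -0.05, 0, -0.34, 0, 0, 0, 0, -0.05, 0, -0.42, 0, 0, 0]}}

```text
t: 22.7
tool_pos: [0.5529, -0.0736, 0.3875]
orientation: [2.302, 2.13, 0.006]
force: [1.4, -0.3, 0.7]
opening: 0.0005
```

```bash
python3 -c "
from arc import *
plan(((.5,-.3,.4),85.6))"
```

```text
t 22.7 p [ 0.5529 -0.0736  0.3875] yaw 85.54 z [ 6.4e-03 -9.0e-04 -1.0e+00] F [ 1.39 -0.35  0.66] M [-0.   -0.11  0.01] op 0.0005
[-0.4598 -0.0701 -0.0254] [ 0.0041  0.0002 -0.0006]
```

>>> {"op": "jog_arm", "data": {"motion": [0, -0.06, -0.01, -0.02, 0, 0, 0, 0, -0.14, -0.03, -0.02, 0, 0, 0, 0, -0.22, -0.05, -0.02, 0, 0, 0, 0, -0.3, -0.06, -0.02, 0, 0, 0, 0, -0.38, -0.07, -0.02, 0, 0, 0, 0, -0.46, -0.07, -0.02, 0, 0, 0, 0, -0.5, -0.07, -0.02, 0, 0, 0, 0, -0.5, -0.07, -0.02, 0, 0, 0]}}

```text
t: 23.5
tool_pos: [0.4977, -0.3224, 0.3966]
orientation: [2.307, 2.127, 0.005]
force: [0.6, 0.5, -1.0]
opening: 0.0004
```

```bash
python3 -c "
from look import *
from arc import hg,u,z
plan()
w=np.array([.997,-.077,0])
def K(a,s,d): # clip outer point: d down from lid top at front, angle a
    return hg-u*.2+s*w+z*0+(-u)*(.016*0)
def Lp(th,r,s,h): return hg+r*(-u*np.cos(th)+z*np.sin(th))+h*(z*np.cos(th)+u*np.sin(th))+s*w
th=.01
P=[([Lp(th,0,-.15,.028),Lp(th,.2,-.15,.028),Lp(th,.2,.15,.028),Lp(th,0,.15,.028)],(0,0,255)),([Lp(th,.216,-.035,.02),Lp(th,.216,.035,.02),Lp(th,.216,.035,-.052),Lp(th,.216,-.035,-.052)],(255,255,0))]
for n,cr in(('side',(325,140,130,150)),('top',(225,105,110,120))):
  shot(n,n+'13.png');overlay(n+'13',cr,[],n+'13p.png');overlay(n+'13',cr,P,n+'13o.png')
"
```

```text
t 23.5 p [ 0.4977 -0.3224  0.3966] yaw 85.35 z [ 5.1e-03 -5.0e-04 -1.0e+00] F [ 0.6   0.5  -1.02] M [-0.1  -0.03  0.04] op 0.0004
```

View pics/side13p.png

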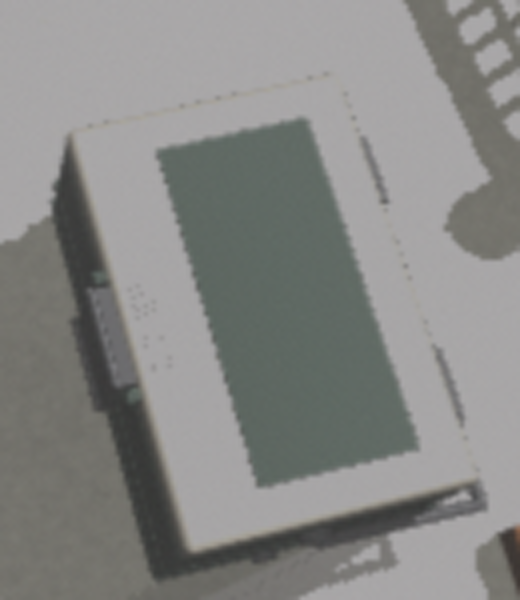

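View pics/side13o.png

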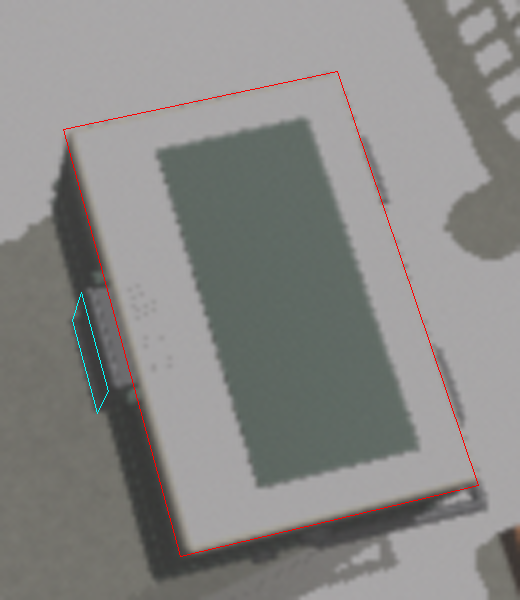

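View pics/top13.png

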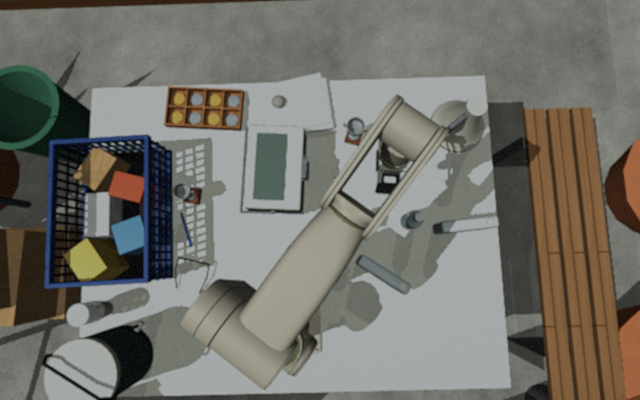

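```bash
python3 -c "
from look import *
from arc import hg,u,z
w=np.array([.997,-.077,0]);d=ld('side13')
def Lp(th,r,s,h): return hg+r*(-u*np.cos(th)+z*np.sin(th))+h*(z*np.cos(th)+u*np.sin(th))+s*w
for a in(0,.05,.1,.14):
  print(a,[np.round(proj(d,Lp(.01,.216+.065*np.sin(a),s,-.052)),1) for s in(-.035,.035)])
# measured edge of clip along rows, several shots
for k in('9','11','12','13'):
  g=cv2.cvtColor(cv2.imread(f'pics/side{k}.png'),cv2.COLOR_BGR2GRAY).astype(float)
  print(k,[336+int(np.argmin(np.diff(g[r,336:352]))) for r in(222,226,230,234,238)])
  print([g[r,338:350].astype(int).tolist() for r in(226,234)])
"
```

```text
0 [array([342.7, 219.7]), array([348.9, 243. ])]
0.05 [array([341.6, 219.9]), array([347.7, 243.2])]
0.1 [array([340.5, 220.2]), array([346.6, 243.5])]
0.14 [array([339.6, 220.3]), array([345.7, 243.7])]
9 [340, 341, 342, 343, 344]
[[111, 109, 107, 98, 70, 62, 56, 54, 54, 53, 54, 54], [109, 108, 107, 109, 109, 100, 72, 66, 56, 54, 55, 54]]
11 [340, 341, 342, 343, 344]
[[110, 110, 106, 101, 80, 68, 57, 55, 55, 54, 54, 54], [107, 108, 108, 109, 108, 104, 83, 69, 58, 54, 54, 53]]
12 [342, 343, 344, 345, 347]
[[110, 111, 107, 107, 108, 103, 80, 68, 58, 53, 52, 54], [109, 108, 107, 109, 110, 108, 110, 101, 79, 67, 57, 52]]
13 [342, 343, 344, 345, 346]
[[116, 116, 114, 113, 113, 108, 86, 73, 64, 60, 58, 62], [113, 112, 113, 115, 114, 114, 112, 107, 85, 74, 64, 60]]
```

View pics/side13.png

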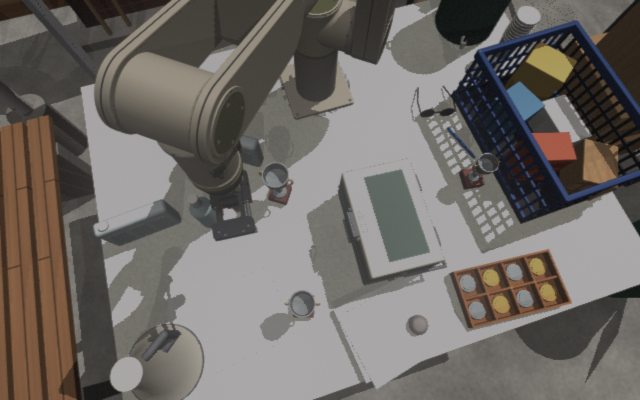

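The side view shows the lid flat on the box and the trophies still at (275,178), (302,305) and (487,163). The bottle is at about (201,208), and the arm is clear of everything. I hand in now.

```bash
python3 -c "
from plant import *
print(close_job())"
```

```text
the job is handed in; nothing more can be done
None
```

The freezer pack is standing in its bay and the lid is shut with the clip caught. I handed the job in at about 23.6 s of the 67 s allowed.

- **Pack:** I took the smallest of the three slabs, turned it 92°, lowered it between the ribs and let go when it touched the floor, at 7 N. The camera shows it inside the slot outline.
- **Lid:** I pushed it over from behind with about 2 N, then pressed above the clip in small steps. The highest downward force I read was about 18 N, against the 30 N at which it cracks.
- **Latch:** The force did not show a clear snap. In the side picture the clip's outer edge jumped back about 2 pixels to its rest position. It was still there after I lifted off, and it matches the projected rest position to about 1 pixel.
- **Surroundings:** In the last pictures the trophies and the bottle stand at their starting pixels. The cans looked untouched in the pictures taken before the lid closed; after that they are hidden. The arm is clear of everything.

**Checks that disagreed or were not made:**
- The two cameras differed by 3 to 7 mm in the box's position. I used their mean, confirmed by the rib positions.
- A sideways force of 5 to 9 N built up while pressing, and I only partly relieved it.
- I did not touch the lid again after letting go to measure its angle.

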